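# Build up the stitch-marking spindle

### The arm

A 7-joint arm with a two-finger parallel gripper is mounted at the origin on the work surface. World frame = base frame: x ahead of the robot, y to its left, z up, the work surface at z = 0. Lengths are in m, angles in rad, forces in N, time in s.
With the tool pointing down it reaches from about 0.4 to 0.85 m from the base axis. Payload 10.4 kg.
Tool frame: the origin (TCP) lies midway between the tips of the shut fingers; the grasp point (between the pads) lies 19 mm behind it (r.grasp_offset is the distance from the TCP to the grasp point, in m); x points along the fingers, y is the direction in which the jaws open and shut, and the axes are right-handed (so a half turn about x gives the same grasp; the last joint's range is limited). The gripper opens to 87 mm and grips with 3 to 60 N. Pads are 19 mm wide; open, the fingers measure 117 mm over their backs; the gripper's body (75 mm by 190 mm) begins 51 mm behind the grasp point.
Start: joints at [-1.238, 0.332, -0.065, 1.46, 0.022, 1.35, -0.088], TCP at [0.218, 0.586, 0.223] pointing down, gripper open.
Joint ranges: [-2.6, 2.6], [-0.5, 2.12], [-1.47, 1.34], [0.16, 2.42], [-1.27, 4.41], [0.06, 2.06], [-2.6, 2.6]. Speed limits (rad/s): [2.22, 2.22, 2.79, 2.79, 3.14, 3.14, 3.14].

### API

Orientations are given as a unit quaternion [x, y, z, w].
In Python, from bench import r, vision, close_job gives the robot as it stands. The module is installed in compiled form; this text tells all that it offers.
- The arm moves only by the shell command python3 -m pendant 'ROWS' [OPENING] [FORCE]. ROWS is text: rows parted by semicolons, each of 6 numbers parted by spaces: the shift along the tool's x, y, z in units of 0.25 m (1.0 is 0.25 m), then the turn, a rotation vector about the tool's x, y, z in units of 1.5 rad (1.0 is 1.5 rad). A call has 1 to 8 rows; each row is the pose to reach, as a shift and turn from the pose commanded when the call began, along the tool's axes at that moment; what a row does not reach only later rows make up. A row lasts 1/10 s, in which the tool goes at most 50 mm and 8.59 degrees, less where a joint would pass 70% of its speed; a pose out of reach is approached as far as the arm can. A call with a number of a shift or a turn outside -1 to 1 is refused whole. A call with a gripper value outside its range is refused whole. OPENING is the gripper command: -1 is shut, 1 is fully open, values between are in proportion, set as the call begins (- or left out, the last holds). The fingers move at their own pace and stop on an object; FORCE is the grip in N (left out, the last holds). Time passes only in rows, so rows that repeat a pose let the fingers close. It gives the time, the measured TCP pose, the force and the opening at its end, in the units of the state.
- r.read_state(): the state, without advancing time (a new reading comes with each control period).
- vision.camera(name): name is "scene" or "top"; returns (picture, depth): 420x560x3 uint8, blue, green, red; 420x560 float32, m along the optical axis (not along the pixel's ray), 0 where there is no reading.
- vision.get_calibration(name): a dict with "camera_matrix" (3x3 intrinsics, pixels), "k1" (the pictures are not rectified: a ray, as slopes to the right and down, at radius r is drawn at 1 + k1 r^2 times it, then the intrinsics apply), "rvec" (rotation vector, rad) and "tvec" (3), from world to camera coordinates, as OpenCV has them. Camera axes: x right, y down, z forward; pixel columns grow to the right and rows downward; lengths in m; the calibration is good to about 2 mm. A picture is of the moment at which its call begins. get_calibration takes no time and is no camera call.
- close_job(): hands the job in, once; it reports no verdict.
The state is a dict: "time": time; "joint_positions": joint angles; "joint_vel": joint speeds; "joint_torque": joint torques, N m; "ee_pos": TCP position; "eef_rot": TCP orientation; "ft_force": force on the tool from outside, world axes, zero at the start; "torque": the same for the moment, N m; "width": finger opening in m.
Only numpy, scipy, OpenCV 4.12 (cv2) and the standard library are available. Lean on these libraries where they do the work, as an engineer would, in place of code of your own. Each camera call takes 0.05 s, during which the arm holds its last target. There are 200 camera calls.

### The job

Make up the stitch-marking spindle: take the black transit cap off the shaft and put it in the tray, then drop the key fully down into the shaft's slot. Next slide every toothed wheel on the bench onto the shaft, boss up and keyway over the key, fully down, the largest lowest and the smallest on top, and last push both headed pins down through the wheels' holes until they stand on the bottom of the stand's holes. Leave the other things on the bench where they are.

Things in the scene. Friction and masses are not known exactly. Their poses are not given: they have to be found in the camera images.
- stand: grey drum 72 mm across, 22 mm tall (lugs to 54 mm radius, 13 mm high), with an upright steel shaft 22 mm across up to 74 mm height. On +x the shaft has an upright key slot 10.6 mm wide, floor 4.5 mm off the axis, open at top and outward; in the drum it becomes a pocket 4.5 to 16.4 mm off the axis (its mouth slopes out to 18.4), bottom 2 mm up. Drum has pin holes 9.5 x 10 mm, 26.5 mm off the axis on +y and -y. Origin: axis at bench height, z up
- key_seat (a point): point on the bottom of the stand's key pocket, 10.3 mm from the axis on the stand's +x side, 2 mm above the bench: where the middle of the key's lower end comes to rest
- hole_a (a point): centre of the bottom of the stand's pin hole on its +y side, 2 mm above the bench
- hole_b (a point): centre of the bottom of the stand's pin hole on its -y side, 2 mm above the bench
- key: loose steel bar 11 mm (its x) by 9 mm (y) by 70 mm tall, ends chamfered, upright in the rack's middle hole, upper 40 mm clear; same either way round. Origin: centre of its lower end, z up. In the stand its x points radially; its top then lies 2 mm below the shaft's top, so let it go a little above its seat: it drops the last 1 to 2 cm
- pin_1: headed steel drive pin, standing in an outer hole of the rack at the start: shank 7 mm in diameter and 78 mm long with a rounded lower end, round grip head above it 16 mm in diameter and 16 mm tall (z 78 to 94). Origin: lower tip, z up along the pin
- pin_2: headed steel drive pin, standing in an outer hole of the rack at the start: shank 7 mm in diameter and 78 mm long with a rounded lower end, round grip head above it 16 mm in diameter and 16 mm tall (z 78 to 94). Origin: lower tip, z up along the pin
- wheel_large: the large toothed steel wheel, flat on the bench, boss up; may be absent. 96 mm across, disc z 0-6 mm, square boss 42 x 42 mm z 6-16, sides along x and y, about 240 g. Bore 24 mm, one keyway 11.4 mm wide reaching 19 mm from the axis towards +x, full thickness. Two square through holes 10.5 x 11 mm in the disc, 26.5 mm from the axis towards +y and -y. Origin: on the axis at the underside, z up through the boss
- wheel_medium: the medium toothed steel wheel, flat on the bench, boss up; may be absent. 84 mm across, disc z 0-6 mm, square boss 42 x 42 mm z 6-16, sides along x and y, about 190 g. Bore 24 mm, one keyway 11.4 mm wide reaching 19 mm from the axis towards +x, full thickness. Two square through holes 10.5 x 11 mm in the disc, 26.5 mm from the axis towards +y and -y. Origin: on the axis at the underside, z up through the boss
- wheel_small: the small toothed steel wheel, flat on the bench, boss up; may be absent. 72 mm across, disc z 0-6 mm, square boss 42 x 42 mm z 6-16, sides along x and y, about 150 g. Bore 24 mm, one keyway 11.4 mm wide reaching 19 mm from the axis towards +x, full thickness. Two square through holes 10.5 x 11 mm in the disc, 26.5 mm from the axis towards +y and -y. Origin: on the axis at the underside, z up through the boss
- cap: black plastic transit cap, square, 40 x 40 mm (sides along its x and y), 62 mm tall, open below (inside 30 x 30 mm, 56 mm deep), at the start loose over the shaft, resting on the drum (its top 84 mm above the bench); about 60 g. Origin: centre of its lower rim, z up
- tray: dark wooden open tray fixed to the bench, 120 x 120 mm outside, 30 mm tall, walls and floor 4 mm. Origin: centre of its underside, x and y along its sides
- rack: wooden block fixed to the bench, 140 mm (its x) by 46 mm (y) by 40 mm tall, with three holes along its x axis, bottoms 10 mm above the bench: the key in the middle, the two pins 45 mm to either side. Origin: centre of its underside
- jar: amber glass jar, 44 mm in diameter, 55 mm tall. Origin: centre of its underside; a bystander to leave alone
- dye_bottle: white dye bottle, 44 mm in diameter, 90 mm tall. Origin: centre of its underside; a bystander to leave alone
- mallet: small wooden mallet lying along its x, 220 mm long. Origin: under its middle; a bystander to leave alone
- awl: awl lying along its x, 110 mm long. Origin: under its middle; a bystander to leave alone
- brush: brush lying along its x, 130 mm long. Origin: under its middle; a bystander to leave alone
- spool: wooden spool, 44 mm in diameter, 48 mm tall. Origin: centre of its underside; a bystander to leave alone
- burnish_block: wooden block 80 x 45 x 25 mm. Origin: centre of its underside; a bystander to leave alone

How it is judged:
By the outcome, as a careful person would: the job done as asked, in the order asked, and still so for the second after the job is handed in, with the robot touching nothing.
Of wheel_large, wheel_medium, wheel_small only 2 to 3 are there at a start; the rules pass over those that are not, and their reading is None.
At some moment in a run one of wheel_large, wheel_medium, wheel_small may be knocked a few centimetres aside while the robot is not near it.
It also fails if it takes over 208 s, if anything falls off the work surface, if the arm or the gripper's body presses on something with over 40 N, if the wrist force passes 120 N, or if a joint passes its speed limit or range.

## Working session

There is one attempt and no reset: what is moved stays moved. The work goes in short steps, Python scripts to look and compute and a shell command to move; the robot and the scene stay as the last step left them, time stands still between calls to the robot, and variables do not carry over. Pictures are saved under pics/ and viewed, about 12 in all and at most 16, crops included, and the job is handed in when it is done.

```bash
mkdir -p pics
cat > h.py <<'E'
import numpy as np, cv2
from scipy.spatial.transform import Rotation as R
from bench import r, vision
def cal(n):
    c=vision.get_calibration(n); K=np.array(c["camera_matrix"],float).reshape(3,3)
    return K,float(c["k1"]),R.from_rotvec(np.ravel(c["rvec"])).as_matrix(),np.ravel(c["tvec"])
def cloud(n,d):
    K,k1,Rm,t=cal(n); v,u=np.mgrid[0:d.shape[0],0:d.shape[1]].astype(np.float64)
    p=cv2.undistortPoints(np.stack([u.ravel(),v.ravel()],1)[:,None],K,np.array([k1,0,0,0,0.]))[:,0]
    P=np.c_[p*d.ravel()[:,None],d.ravel()]
    return ((P-t)@Rm).reshape(d.shape+(3,))
def proj(n,X):
    K,k1,Rm,t=cal(n)
    return cv2.projectPoints(np.atleast_2d(X).astype(float),cv2.Rodrigues(Rm)[0],t,K,np.array([k1,0,0,0,0.]))[0][:,0]
def onplane(n,uv,z):
    K,k1,Rm,t=cal(n); p=cv2.undistortPoints(np.array(uv,float).reshape(-1,1,2),K,np.array([k1,0,0,0,0.]))[:,0]
    ray=np.c_[p,np.ones(len(p))]@Rm; c=-Rm.T@t
    return c+ray*((z-c[2])/ray[:,2])[:,None]
def go(pos,yaw=None,tilt=None):
    """print units row from current MEASURED pose to target; tool x down, tool y at world angle yaw"""
    s=r.read_state(); q=R.from_quat(s["eef_rot"]); d=np.array(pos)-s["ee_pos"]
    out=q.inv().apply(d)/.25
    y=yaw
    rv=np.zeros(3)
    if yaw is not None:
        best=None
        for k in (0,np.pi):
            ey=np.array([np.cos(yaw+k),np.sin(yaw+k),0]); ex=np.array([0,0,-1.]); M=np.c_[ex,ey,np.cross(ex,ey)]
            w=(q.inv()*R.from_matrix(M)).as_rotvec()
            if best is None or np.linalg.norm(w)<np.linalg.norm(best): best=w
        rv=best
    print("row",np.round(out,4),np.round(rv/1.5,4),"turn deg",np.round(np.degrees(np.linalg.norm(rv)),1),"dist",np.round(np.linalg.norm(d),3))
E
python3 - <<'E'
from h import *
s=r.read_state(); print({k:np.round(v,3) for k,v in s.items()}, R.from_quat(s["eef_rot"]).as_matrix().round(3), r.grasp_offset)
for n in("top","scene"):
    im,d=vision.camera(n); np.savez(f"pics/{n}0.npz",im=im,d=d); cv2.imwrite(f"pics/{n}0.png",cv2.resize(im,(800,600)))
    K,k1,Rm,t=cal(n); print(n,K.round(1).tolist(),k1,(-Rm.T@t).round(3),Rm.round(2).tolist())
E
```

```text
{'time': np.float64(0.0), 'joint_positions': array([-1.238,  0.333, -0.065,  1.461,  0.022,  1.35 , -0.089]), 'joint_vel': array([-0.001,  0.002, -0.   ,  0.   ,  0.   ,  0.001, -0.   ]), 'joint_torque': array([-0.0000e+00, -6.2324e+01,  2.5000e-02, -3.8990e+01, -6.1000e-02,
        4.0000e-02,  0.0000e+00]), 'ee_pos': array([0.218, 0.586, 0.222]), 'eef_rot': array([ 0.125,  0.696, -0.126,  0.696]), 'ft_force': array([ 0.3  ,  0.099, -0.923]), 'torque': array([ 0.026, -0.003,  0.027]), 'width': np.float64(0.087)} [[-0.     0.348  0.937]
 [-0.001  0.937 -0.348]
 [-1.    -0.001  0.   ]] 0.0187
top [[386.5, 0.0, 276.3], [0.0, 386.5, 212.7], [0.0, 0.0, 1.0]] -0.07615514605851323 [ 0.484 -0.014  1.172] [[0.02, -1.0, -0.02], [-1.0, -0.02, -0.07], [0.07, 0.02, -1.0]]
scene [[394.8, 0.0, 280.2], [0.0, 394.8, 207.9], [0.0, 0.0, 1.0]] -0.0863358131106425 [1.019 0.669 0.63 ] [[-0.84, 0.55, 0.01], [0.32, 0.5, -0.81], [-0.45, -0.67, -0.59]]
```

View pics/top0.png

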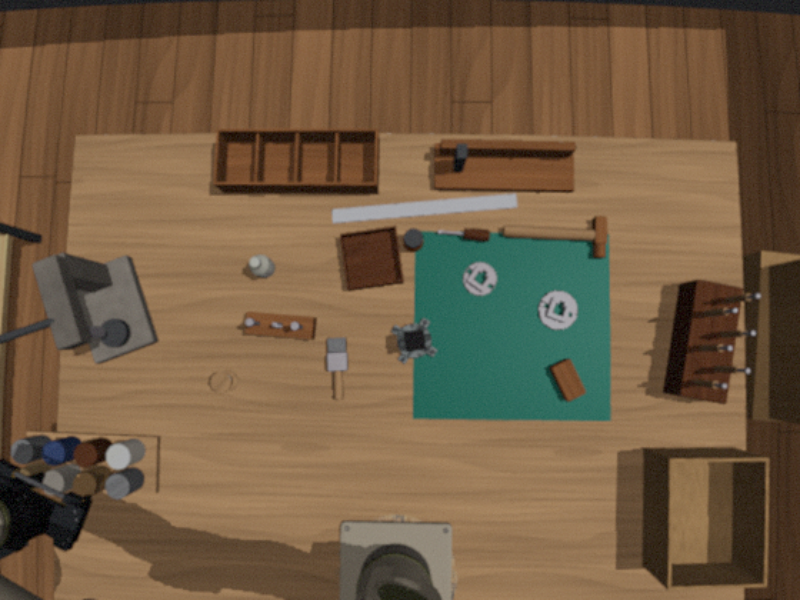

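View pics/scene0.png

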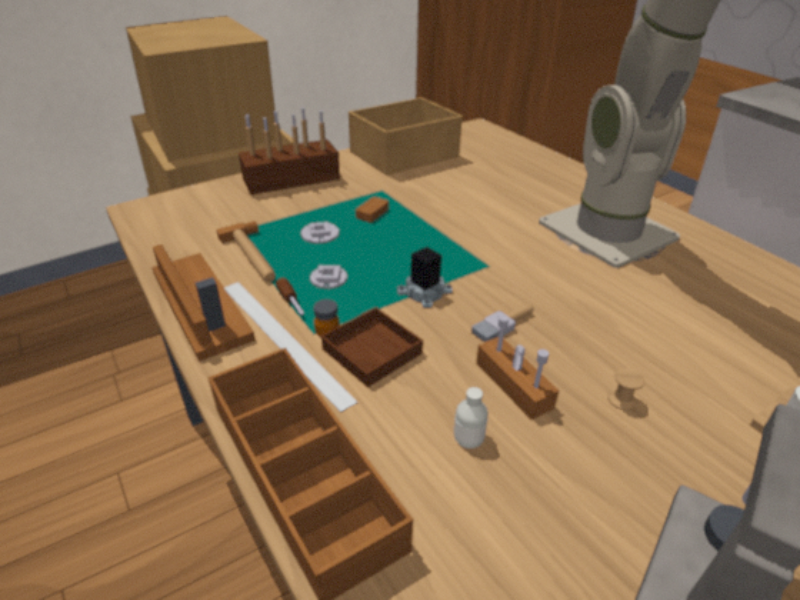

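The top view (800x600 pixels) shows the cap and stand at (414,342), wheels at (480,278) and (558,310), the tray at (372,258) and the rack at (278,325). The other items are bystanders. Next I'll zoom in and measure.

Run:
```python
from h import *
f=np.load("pics/top0.npz"); im,d=f["im"],f["d"]; P=cloud("top",d)
s=.7
def crop(c,w=34):
    u,v=int(c[0]*s),int(c[1]*s); return cv2.resize(im[v-w:v+w,u-w:u+w],(390,290*390//390),interpolation=cv2.INTER_CUBIC)
cs=[(414,342),(278,325),(480,278),(558,310)]
t=[crop(c,30) for c in cs]
cv2.imwrite("pics/crop0.png",np.vstack([np.hstack(t[:2]),np.hstack(t[2:])]))
def reg(x,y,z0,z1,rad):
    m=(np.hypot(P[...,0]-x,P[...,1]-y)<rad)&(P[...,2]>z0)&(P[...,2]<z1)&(d>0); return m
print("bench z",np.median(P[200:230,150:160,2]), np.median(P[250:280,330:340,2]))
for c in cs+[(372,258)]:
    v,u=int(c[1]*s),int(c[0]*s); X=onplane("top",[(c[0]*s,c[1]*s)],0.01)[0]
    m=reg(X[0],X[1],.003,.12,.075); z=P[m][:,2]
    print(c,X.round(3),m.sum(),np.histogram(z,bins=np.arange(0,.125,.005))[0])
# wheel: white-ish pixels, boundary circle fit at z=6mm
hsv=cv2.cvtColor(im,cv2.COLOR_BGR2HSV)
for c in cs[2:]:
    X=onplane("top",[(c[0]*s,c[1]*s)],0.006)[0]
    m=np.zeros(d.shape,np.uint8); 
    green=(hsv[...,0]>65)&(hsv[...,0]<95)&(hsv[...,1]>120)
    m[(~green)&(np.hypot(P[...,0]-X[0],P[...,1]-X[1])<.06)]=255
    ct=max(cv2.findContours(m,0,1)[0],key=cv2.contourArea)
    q=onplane("top",ct[:,0],.006)[:,:2]; (cx,cy),rr=cv2.minEnclosingCircle(q.astype(np.float32))
    a=cv2.contourArea(q.astype(np.float32)); M=q.mean(0); print("wheel",cx,cy,rr*2,M,"eqdia",2*np.sqrt(a/np.pi))
```

```text
bench z -0.00041892462361788594 0.0004103404711728059
(414, 342) [ 0.49  -0.033  0.01 ] 697 [109  89  54  58 168  18   0   0   0   0   0   0   0   0   0   7 140  53
   1   0   0   0   0   0]
(278, 325) [0.521 0.256 0.01 ] 809 [ 77  14   0   0   0   2   9 349 263  12   1   3   3   2   2   9   5   2
   1  10  32  13   0   0]
(480, 278) [ 0.627 -0.171  0.01 ] 517 [221 151  57  86   2   0   0   0   0   0   0   0   0   0   0   0   0   0
   0   0   0   0   0   0]
(558, 310) [ 0.562 -0.336  0.01 ] 650 [263 231  64  88   4   0   0   0   0   0   0   0   0   0   0   0   0   0
   0   0   0   0   0   0]
(372, 258) [0.667 0.059 0.01 ] 1084 [460 365  26  25  29 108  68   2   1   0   0   0   0   0   0   0   0   0
   0   0   0   0   0   0]
wheel 0.6273137331008911 -0.16977529227733612 0.07809566706418991 [ 0.6259924  -0.17046235] eqdia 0.07443259968906923
wheel 0.5630611181259155 -0.336948037147522 0.09084074944257736 [ 0.56328849 -0.33682566] eqdia 0.08634940210327904
```

View pics/crop0.png

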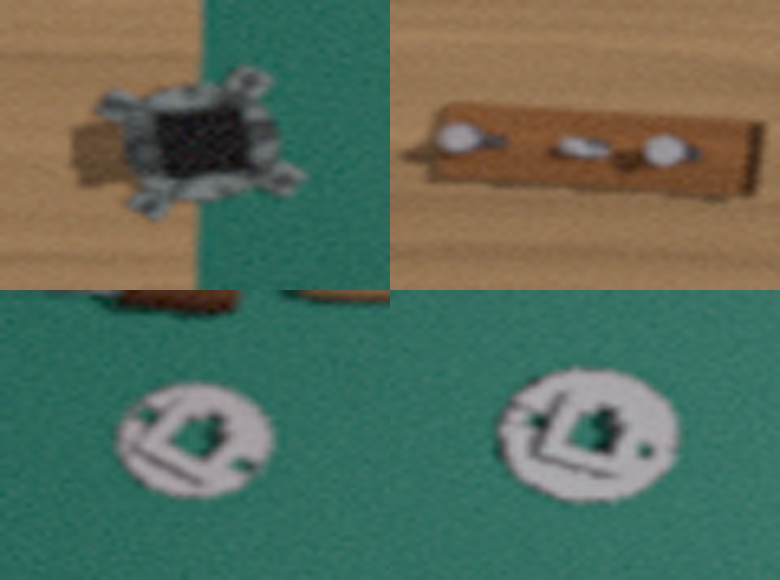

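Two wheels are present: medium at about (0.563,-0.337) and small at about (0.626,-0.170). I'll refine the poses by fitting slice-rendered models in both cameras.

```bash
cat > fit.py <<'E'
from h import *
from scipy.optimize import minimize
def rays(n,u0,u1,v0,v1,ss=3):
    K,k1,Rm,t=cal(n); u=np.arange(u0,u1,1/ss)+.5/ss-.5; v=np.arange(v0,v1,1/ss)+.5/ss-.5
    U,V=np.meshgrid(u,v); p=cv2.undistortPoints(np.stack([U.ravel(),V.ravel()],1)[:,None],K,np.array([k1,0,0,0,0.]))[:,0]
    ray=np.c_[p,np.ones(len(p))]@Rm; return (-Rm.T@t),ray,U.shape
def wheel(D,z0=0.):
    def ins(x,y,z):
        hole=(np.hypot(x,y)<.012)|((x>0)&(x<.019)&(abs(y)<.0057))
        if z>.0061+z0: return (abs(x)<.021)&(abs(y)<.021)&~hole
        return (np.hypot(x,y)<D/2)&~hole&~((abs(x)<.00525)&(abs(abs(y)-.0265)<.0055))
    return ins,z0+np.array([.016,.013,.010,.0065,.006,.003,0])
def disc(rad,z1,z0,n=5): return (lambda x,y,z:np.hypot(x,y)<rad),np.linspace(z1,z0,n)
def box(a,b,z1,z0,n=6): return (lambda x,y,z:(abs(x)<a/2)&(abs(y)<b/2)),np.linspace(z1,z0,n)
def render(model,p,R_):
    ins,zs=model; c,ray,sh=R_; out=np.zeros(len(ray),bool); cs,sn=np.cos(p[2]),np.sin(p[2])
    for z in zs:
        X=c+ray*((z-c[2])/ray[:,2])[:,None]; dx,dy=X[:,0]-p[0],X[:,1]-p[1]
        out|=ins(cs*dx+sn*dy,-sn*dx+cs*dy,z)
    return out.reshape(sh).astype(np.float32)
def fit(n,img,model,p0,zc,half=.06,yawfree=True,pre=None,zb=None,steps=(.003,.003,.1)):
    uv=proj(n,[p0[0],p0[1],zc])[0]; K=cal(n)[0]
    h=int(np.ceil(half*K[0,0]/np.linalg.norm(np.array([p0[0],p0[1],zc])-(-cal(n)[2].T@cal(n)[3]))))
    u0,u1,v0,v1=int(uv[0])-h,int(uv[0])+h+1,int(uv[1])-h,int(uv[1])+h+1
    R_=rays(n,u0,u1,v0,v1); ob=img[v0:v1,u0:u1].astype(np.float64).ravel()
    def cost(q):
        p=(q[0],q[1],q[2] if yawfree else p0[2])
        m=cv2.resize(cv2.GaussianBlur(render(model,p,R_),(0,0),2.),(u1-u0,v1-v0),interpolation=cv2.INTER_AREA).ravel()
        return -abs(np.corrcoef(m,ob)[0,1]) if m.std()>0 else 0
    k=3 if yawfree else 2; q0=np.array(p0[:k],float)
    S=np.vstack([q0]+[q0+np.eye(k)[i]*steps[i] for i in range(k)])
    o=minimize(cost,q0,method="Nelder-Mead",options=dict(initial_simplex=S,xatol=1e-5,fatol=1e-6,maxiter=200))
    return o.x,o.fun
def chan(im,c):
    if c=="sat":return cv2.cvtColor(im,cv2.COLOR_BGR2HSV)[...,1]
    return cv2.cvtColor(im,cv2.COLOR_BGR2GRAY)
E
python3 - <<'E'
from fit import *
F={n:np.load(f"pics/{n}0.npz") for n in("top","scene")}
S={n:chan(F[n]["im"],"sat") for n in F}; G={n:chan(F[n]["im"],"g") for n in F}
for nm,c,Ds in(("w1",(.6265,-.170),(.072,.084)),("w2",(.563,-.337),(.084,.096))):
  for D in Ds:
    for n in F:
        b=min((fit(n,S[n],wheel(D),(*c,y),.008,half=.065) for y in np.arange(-3,3.1,.5)),key=lambda t:t[1]); print(nm,D,n,b[0].round(4),np.degrees(b[0][2]).round(1),round(b[1],4))
for n in F:
    o=fit(n,G[n],box(.04,.04,.084,.022,14),(.49,-.031,0.1),.06,half=.035); print("cap",n,o)
    o=fit(n,G[n],box(.04,.04,.084,.084,1),(.49,-.031,0.1),.084,half=.027); print("captop",n,o)
    for g in((.522,.30),(.518,.22)):
        # pin head top via blob
        o=fit(n,G[n] if 0 else S[n],disc(.008,.104,.088),(*g,0),.1,half=.02,yawfree=False); print("pin",n,o)
    o=fit(n,S[n],box(.14,.046,.04,0),(.52,.26,-.05),.03,half=.09); print("rack",n,o)
    o=fit(n,S[n],box(.12,.12,.03,0),(.667,.059,.05),.02,half=.085); print("tray",n,o)
E
```

```text
w1 0.072 top [ 0.6275 -0.1701 -0.5953] -34.1 -0.9721
w1 0.072 scene [ 0.6273 -0.1735  2.5745] 147.5 -0.8275
w1 0.084 top [ 0.6274 -0.1709 -0.5994] -34.3 -0.8645
w1 0.084 scene [ 0.6272 -0.1751  2.6277] 150.6 -0.7958
w2 0.084 top [ 0.5632 -0.3368 -0.3589] -20.6 -0.9812
w2 0.084 scene [ 0.5625 -0.3408 -0.3478] -19.9 -0.8135
w2 0.096 top [ 0.5638 -0.3374 -0.3527] -20.2 -0.8604
w2 0.096 scene [ 0.5621 -0.3417  2.7304] 156.4 -0.7843
cap top (array([ 0.493795  , -0.03114259,  0.18433346]), np.float64(-0.860763614972818))
captop top (array([ 0.49377363, -0.03098986,  0.18470296]), np.float64(-0.8835384371172025))
pin top (array([0.5232878 , 0.29322852]), np.float64(-0.9024776819536051))
pin top (array([0.53012891, 0.22096094]), np.float64(-0.23188271871073166))
rack top (array([0.51081353, 0.25229139, 0.74973795]), np.float64(-0.20376746378804805))
tray top (array([0.6656362 , 0.06047279, 0.15699341]), np.float64(-0.7382845005046844))
cap scene (array([ 0.49429764, -0.03297016,  0.13732425]), np.float64(-0.9495804584283348))
captop scene (array([ 0.51259088, -0.01019927, -0.55557549]), np.float64(-0.7138298709906855))
pin scene (array([0.52474561, 0.29176727]), np.float64(-0.8932379510211551))
pin scene (array([0.52257264, 0.20701306]), np.float64(-0.6215370113931017))
rack scene (array([ 0.52645671,  0.24956633, -1.53608033]), np.float64(-0.552087302455664))
tray scene (array([0.66812426, 0.02759471, 0.15008633]), np.float64(-0.3539739414392861))
```

Run:
```python
from h import *
go((.494,-.032,.16),0.16+np.pi/2)
```

```text
row [ 0.2499 -1.9301  1.8968] [-3.438e-01 -2.000e-04  8.000e-04] turn deg 29.5 dist 0.679
```

```bash
python3 -m pendant '0.08 -0.95 0.93 0 0 0;0.08 -0.95 0.93 0 0 0;0.08 -0.95 0.93 0 0 0;0.08 -0.95 0.93 0 0 0;0.08 -0.95 0.93 0 0 0;0.08 -0.95 0.93 0 0 0;0.08 -0.95 0.93 0 0 0' 1 30; python3 -m pendant '0.17 -0.98 0.967 -0.344 0 0;0.17 -0.98 0.967 -0.344 0 0;0.17 -0.98 0.967 -0.344 0 0;0.17 -0.98 0.967 -0.344 0 0;0.17 -0.98 0.967 -0.344 0 0;0.17 -0.98 0.967 -0.344 0 0;0.17 -0.98 0.967 -0.344 0 0;0.17 -0.98 0.967 -0.344 0 0'
python3 - <<'E'
from h import *
go((.494,-.032,.058),0.16+np.pi/2)
E
```

```text
time: 0.8
ee_pos: [0.3539, 0.2788, 0.2022]
eef_rot: [0.126, 0.696, -0.126, 0.696]
ft_force: [-0.5, -0.2, -0.8]
width: 0.0866
time: 1.6
ee_pos: [0.4946, -0.0363, 0.1596]
eef_rot: [-0.055, 0.705, 0.054, 0.705]
ft_force: [0.7, 0.8, -0.2]
width: 0.0871
row [4.064e-01 1.810e-02 3.000e-04] [-0.003  -0.0002  0.0009] turn deg 0.3 dist 0.102
```

```bash
python3 -m pendant '0.2 0.018 0 0 0 0;0.3 0.018 0 0 0 0;0.406 0.018 0 0 0 0;0.406 0.018 0 0 0 0;0.406 0.018 0 0 0 0'; python3 -m pendant '0 0 0 0 0 0;0 0 0 0 0 0;0 0 0 0 0 0;0 0 0 0 0 0;0 0 0 0 0 0;0 0 0 0 0 0;0 0 0 0 0 0;0 0 0 0 0 0' -1 20; python3 -m pendant '-0.1 0 0 0 0 0;-0.2 0 0 0 0 0;-0.3 0 0 0 0 0;-0.4 0 0 0 0 0;-0.4 0 0 0 0 0'
python3 - <<'E'
from h import *
go((.666,.060,.16),0.155+np.pi/2)
E
```

```text
time: 2.1
ee_pos: [0.4934, -0.0273, 0.0589]
eef_rot: [-0.057, 0.705, 0.056, 0.705]
ft_force: [0.8, -0.4, 0.8]
width: 0.0868
time: 2.9
ee_pos: [0.4936, -0.0277, 0.0587]
eef_rot: [-0.057, 0.705, 0.056, 0.705]
ft_force: [0.1, -2.5, 1.5]
width: 0.0398
time: 3.4
ee_pos: [0.4951, -0.027, 0.1614]
eef_rot: [-0.056, 0.703, 0.057, 0.707]
ft_force: [0.2, -0.5, -0.4]
width: 0.0398
row [0.0094 0.2344 0.7302] [ 0.0035  0.0032 -0.0005] turn deg 0.4 dist 0.192
```

```bash
python3 -m pendant '0 0.234 0.73 0 0 0;0 0.234 0.73 0 0 0;0 0.234 0.73 0 0 0;0 0.234 0.73 0 0 0;0 0.234 0.73 0 0 0;0 0.234 0.73 0 0 0;0 0.234 0.73 0 0 0;0 0.234 0.73 0 0 0';  python3 -m pendant '0.15 0 0 0 0 0;0.3 0 0 0 0 0;0.42 0 0 0 0 0;0.45 0 0 0 0 0;0.475 0 0 0 0 0;0.475 0 0 0 0 0;0.475 0 0 0 0 0'
python3 - <<'E'
from h import *
n="top"; im,d=vision.camera(n); np.savez(f"pics/{n}1.npz",im=im,d=d)
a=cv2.resize(im[120:270,200:340],(560,600),interpolation=cv2.INTER_CUBIC); cv2.imwrite("pics/t1.png",a)
E
```

```text
time: 4.2
ee_pos: [0.6637, 0.0588, 0.1589]
eef_rot: [-0.056, 0.705, 0.056, 0.705]
ft_force: [-0.6, -0.1, -0.4]
width: 0.04
time: 4.9
ee_pos: [0.6653, 0.0597, 0.0417]
eef_rot: [-0.056, 0.704, 0.057, 0.706]
ft_force: [-0.3, -0.6, 0.0]
width: 0.0396
```

View pics/t1.png

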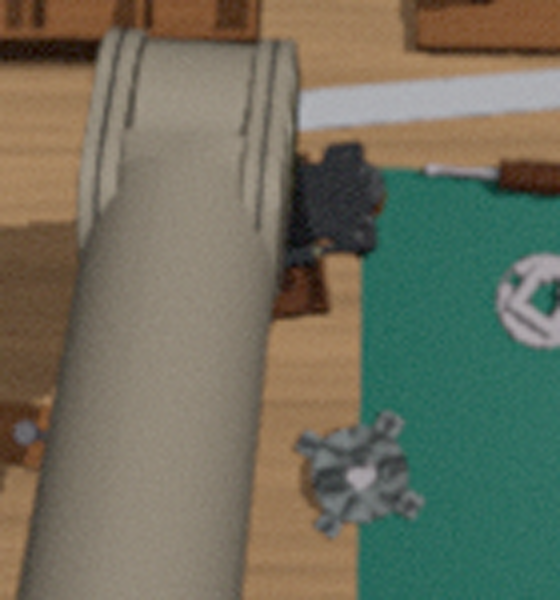

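```bash
python3 -m pendant '0.01 0 0 0 0 0;0.01 0 0 0 0 0;0.01 0 0 0 0 0;0.01 0 0 0 0 0' 0.3; python3 -m pendant '-0.2 0 0 0 0 0;-0.4 0 0 0 0 0;-0.5 0 0 0 0 0;-0.7 0 0 0 0 0;-0.7 0.9 -0.5 0 0 0;-0.7 0.9 -0.5 0 0 0;-0.7 0.9 -0.5 0 0 0;-0.7 0.9 -0.5 0 0 0' 1;python3 -m pendant '0 0.9 0 0 0 0;0 0.9 0 0 0 0;0 0.9 0 0 0 0;0 0.9 0 0 0 0;0 0.9 0 0 0 0;0 0.9 0 0 0 0;0 0.9 0 0 0 0;0 0.9 0 0 0 0'
python3 - <<'E'
from fit import *
def stand():
    def ins(x,y,z):
        return (np.hypot(x,y)<.011)&~((x>.0045)&(abs(y)<.0053))
    return ins,np.array([.074])
for n in("top","scene"):
    im,d=vision.camera(n); np.savez(f"pics/{n}2.npz",im=im,d=d); S=chan(im,"sat");G=chan(im,"g")
    a=G if n=="top" else G
    for hf in(.018,.024):
        print(n,min((fit(n,G,stand(),(.49,-.031,y),.074,half=hf) for y in np.arange(-.6,.9,.3)),key=lambda t:t[1]))
    def drum(x,y,z): return (np.hypot(x,y)<.036)
    o=fit(n,S,(drum,np.linspace(.022,.0,5)),(.49,-.031,0),.02,half=.05,yawfree=False);print("drum",o)
    P=cloud(n,d); m=(abs(P[...,2]-.022)<.0025)&(np.hypot(P[...,0]-.49,P[...,1]+.031)<.06); q=P[m][:,:2]; print(q.mean(0),(q.max(0)+q.min(0))/2,np.ptp(q,0),m.sum())
im=[np.load(f"pics/{n}2.npz")["im"] for n in("top","scene")]
uv=[proj(n,[.49,-.031,.04])[0].astype(int) for n in("top","scene")]
cv2.imwrite("pics/s2.png",np.hstack([cv2.resize(i[v-30:v+30,u-30:u+30],(400,400),interpolation=cv2.INTER_CUBIC) for i,(u,v) in zip(im,uv)]))
cv2.imwrite("pics/full2.png",cv2.resize(im[0],(800,600)))
E
```

```text
time: 5.35
ee_pos: [0.6643, 0.0597, 0.0374]
eef_rot: [-0.057, 0.705, 0.057, 0.705]
ft_force: [-0.6, 1.1, -0.5]
width: 0.0555
time: 6.15
ee_pos: [0.5391, 0.2181, 0.2125]
eef_rot: [-0.056, 0.705, 0.057, 0.705]
ft_force: [0.0, 1.0, -0.1]
width: 0.0869
time: 6.95
ee_pos: [0.5056, 0.4372, 0.2126]
eef_rot: [-0.056, 0.705, 0.056, 0.705]
ft_force: [-0.7, 0.3, 0.4]
width: 0.087
top (array([ 0.49213939, -0.03229461,  0.22583369]), np.float64(-0.7871400091494807))
top (array([ 0.4927426 , -0.03209489,  0.03022386]), np.float64(-0.6894786575955926))
drum (array([ 0.49371338, -0.03069603]), np.float64(-0.7852137982215226))
[ 0.49373069 -0.0318589 ] [ 0.49404377 -0.03176566] [0.07127878 0.06864494] 279
scene (array([ 0.49469131, -0.03291575,  0.02955193]), np.float64(-0.9417716858455624))
scene (array([ 0.49469131, -0.03291575,  0.02955193]), np.float64(-0.915973493826069))
drum (array([ 0.49367822, -0.03227222]), np.float64(-0.6710579864342763))
[ 0.49730958 -0.02622113] [ 0.49342081 -0.03193457] [0.07123258 0.07367911] 224
```

View pics/s2.png

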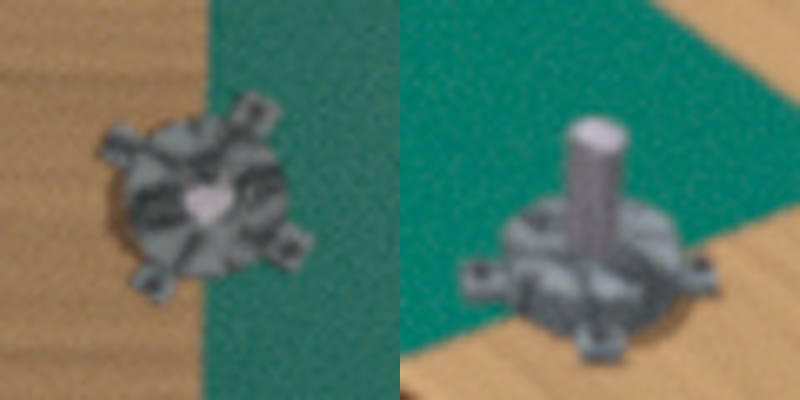

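View pics/full2.png

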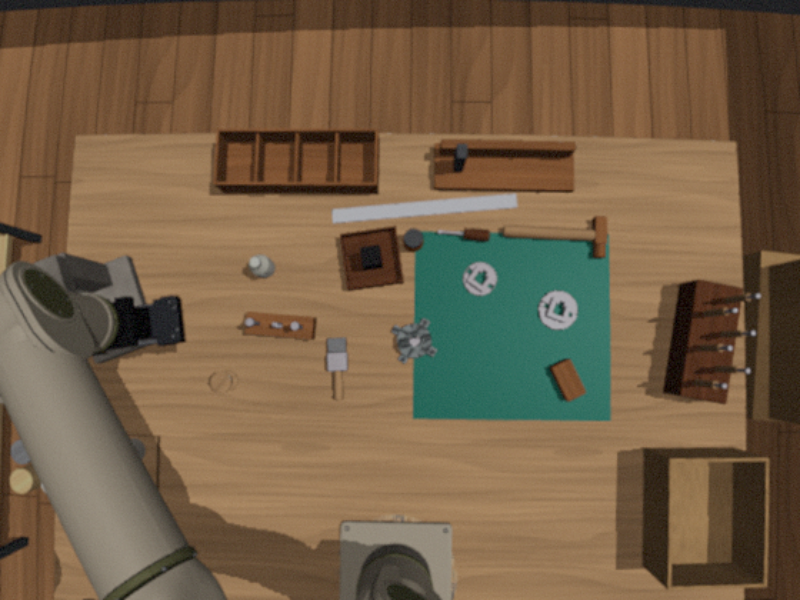

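The scene shows only two wheels, and the cap is in the tray. From the slot and lugs, the stand's yaw is about +13°. I'll refine that, check the camera bias against the placed cap, and measure the pins and key.

Run:
```python
from fit import *
def sil(w):
    def ins(x,y,z):
        o=(np.hypot(x,y)<.036)
        if z<=.0131:
            for a in(np.pi/4,3*np.pi/4):
                l=np.cos(a)*x+np.sin(a)*y; t=-np.sin(a)*x+np.cos(a)*y; o=o|((abs(l)<.054)&(abs(t)<w/2))
        if z>.03: o=np.hypot(x,y)<.011
        return o
    return ins,np.r_[np.linspace(.074,.031,8),.022,.018,.013,.010,.006,.003,.0]
def holes():
    def ins(x,y,z): return ((abs(x)<.00475)&(abs(abs(y)-.0265)<.005))
    return ins,np.array([.022])
def shaft():
    return (lambda x,y,z:(np.hypot(x,y)<.011)&~((x>.0045)&(abs(y)<.0053))),np.array([.074])
for n in("top","scene"):
    im=np.load(f"pics/{n}2.npz")["im"]; S=chan(im,"sat");G=chan(im,"g")
    for w in(.014,.018): print(n,"sil",w,fit(n,S,sil(w),(.4935,-.032,.24),.015,half=.07))
    print("shaft yaw fixed",fit(n,G,shaft(),(.4935,-.032,.24),.074,half=.016,yawfree=False))
    print("cap tray",fit(n,G,box(.04,.04,.066,.066,1),(.665,.06,.14),.066,half=.024))
    for nm,g in(("p1",(.523,.293)),("p2",(.514,.204))):
        print(nm,fit(n,S,disc(.008,.104,.088),(*g,0),.1,half=.014,yawfree=False),fit(n,S,disc(.008,.104,.088),(*g,0),.1,half=.02,yawfree=False))
    print("key",[fit(n,S,box(.011,.009,.08,.04,9),(.5185,.248,y),.07,half=.025) for y in(-.1,)])
    P=cloud(n,np.load(f"pics/{n}2.npz")["d"]); m=(abs(P[...,2]-.04)<.003)&(np.hypot(P[...,0]-.52,P[...,1]-.25)<.09); q=P[m][:,:2].astype(np.float32); print("rack",cv2.minAreaRect(q*1000))
i=[]
for n in("top","scene"):
    im=np.load(f"pics/{n}2.npz")["im"];u,v=proj(n,[.519,.25,.06])[0].astype(int); i.append(cv2.resize(im[v-36:v+36,u-36:u+36],(400,400),interpolation=cv2.INTER_CUBIC))
cv2.imwrite("pics/r2.png",np.hstack(i))
```

```text
top sil 0.014 (array([ 0.49395759, -0.03102413,  0.25208261]), np.float64(-0.9043587405809927))
top sil 0.018 (array([ 0.49376232, -0.03102844,  0.25780819]), np.float64(-0.9152663575188367))
shaft yaw fixed (array([ 0.49208391, -0.03211863]), np.float64(-0.867459798866906))
cap tray (array([0.65824896, 0.05864009, 0.07284727]), np.float64(-0.7478292970171814))
p1 (array([0.52336489, 0.29308252]), np.float64(-0.9155761368235352)) (array([0.52337419, 0.29306354]), np.float64(-0.870852584767549))
p2 (array([0.5176904, 0.202507 ]), np.float64(-0.9585884314184963)) (array([0.51754346, 0.2025813 ]), np.float64(-0.9012519154353438))
key [(array([ 0.52005077,  0.2476901 , -0.06320531]), np.float64(-0.8720571830462679))]
rack ((521.0841674804688, 248.24386596679688), (141.28451538085938, 45.96156311035156), 86.34292602539062)
scene sil 0.014 (array([ 0.49408522, -0.03220952,  0.2609089 ]), np.float64(-0.7504602287489046))
scene sil 0.018 (array([ 0.49427168, -0.03250965,  0.28035688]), np.float64(-0.7509728013428666))
shaft yaw fixed (array([ 0.4947832 , -0.03257422]), np.float64(-0.9375177753433641))
cap tray (array([ 0.676519  ,  0.07154838, -0.5833158 ]), np.float64(-0.6038304183967842))
p1 (array([0.52445129, 0.29152692]), np.float64(-0.9769842887569333)) (array([0.52460894, 0.29165424]), np.float64(-0.8942866146564077))
p2 (array([0.52031244, 0.20048915]), np.float64(-0.5863834343172396)) (array([0.52529212, 0.19667432]), np.float64(-0.5066042826747983))
key [(array([ 0.52182316,  0.24648108, -0.28151728]), np.float64(-0.817888149363388))]
rack ((522.9124755859375, 247.13360595703125), (142.51287841796875, 48.144832611083984), 86.21319580078125)
```

View pics/r2.png

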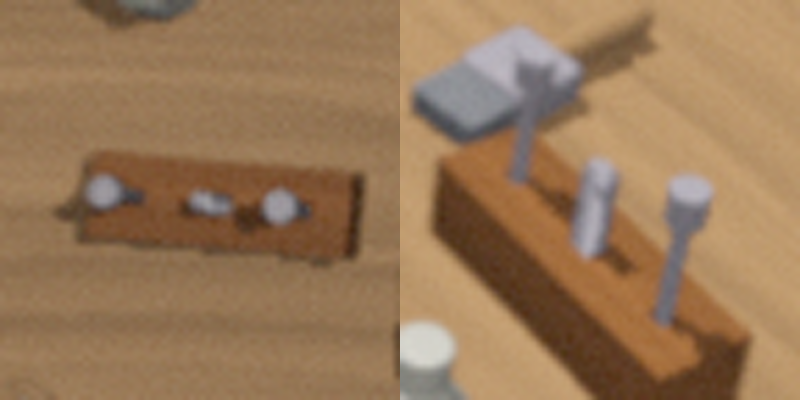

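```bash
python3 -m pendant '0 0 0 0 0 0;0 0 0 0 0 0' 0 3
python3 - <<'E'
from h import *
go((.4935,-.0318,.14),0.25+np.pi/2)
E
```

```text
time: 7.25
ee_pos: [0.5049, 0.4384, 0.2126]
eef_rot: [-0.056, 0.705, 0.056, 0.705]
ft_force: [-0.5, 0.6, 0.0]
width: 0.0775
row [ 0.2896 -1.8497 -0.3436] [-0.0604  0.0002 -0.0002] turn deg 5.2 dist 0.476
```

```bash
python3 -m pendant '0 -0.95 -0.172 0 0 0;0 -0.95 -0.172 0 0 0;0 -0.95 -0.172 0 0 0;0 -0.95 -0.172 0 0 0;0 -0.95 -0.172 0 0 0;0 -0.95 -0.172 0 0 0' 0; python3 -m pendant '0.29 -0.9 -0.172 -0.06 0 0;0.29 -0.9 -0.172 -0.06 0 0;0.29 -0.9 -0.172 -0.06 0 0;0.29 -0.9 -0.172 -0.06 0 0;0.29 -0.9 -0.172 -0.06 0 0;0.29 -0.9 -0.172 -0.06 0 0;0.29 -0.9 -0.172 -0.06 0 0;0.29 -0.9 -0.172 -0.06 0 0'; python3 -m pendant '0 0 0 0 0 0;0 0 0 0 0 0;0 0 0 0 0 0'
python3 - <<'E'
from h import *
go((.4935,-.0318,.045),0.25+np.pi/2)
E
```

```text
time: 7.85
ee_pos: [0.501, 0.1909, 0.2131]
eef_rot: [-0.054, 0.705, 0.053, 0.705]
ft_force: [0.1, 0.9, 0.8]
width: 0.0439
time: 8.65
ee_pos: [0.4939, -0.0299, 0.1401]
eef_rot: [-0.089, 0.701, 0.089, 0.702]
ft_force: [-0.2, -0.6, -0.6]
width: 0.0435
time: 8.95
ee_pos: [0.4937, -0.0307, 0.1399]
eef_rot: [-0.089, 0.701, 0.089, 0.702]
ft_force: [0.0, -0.8, -0.6]
width: 0.0439
row [ 0.3796 -0.0043 -0.0018] [ 0.0009  0.0002 -0.0001] turn deg 0.1 dist 0.095
```

```bash
python3 -m pendant '0.2 -0.004 0 0 0 0;0.3 -0.004 0 0 0 0;0.38 -0.004 0 0 0 0;0.38 -0.004 0 0 0 0;0.38 -0.004 0 0 0 0;0.38 -0.004 0 0 0 0' - 3; for i in 1 2 3 4; do python3 -m pendant '0 0 0 0 0 0;0 0 0 0 0 0;0 0 0 0 0 0' -1 3 ; done
```

```text
time: 9.55
ee_pos: [0.4947, -0.0322, 0.0461]
eef_rot: [-0.088, 0.701, 0.088, 0.702]
ft_force: [-1.0, 0.2, 0.1]
width: 0.0434
time: 9.85
ee_pos: [0.494, -0.0322, 0.0452]
eef_rot: [-0.088, 0.701, 0.088, 0.702]
ft_force: [0.4, 0.8, -0.1]
width: 0.0273
time: 10.15
ee_pos: [0.4938, -0.0315, 0.045]
eef_rot: [-0.088, 0.702, 0.089, 0.702]
ft_force: [-2.1, 5.2, 4.0]
width: 0.0218
time: 10.45
ee_pos: [0.4938, -0.0314, 0.0449]
eef_rot: [-0.088, 0.702, 0.089, 0.702]
ft_force: [-2.0, 4.3, 5.0]
width: 0.0222
time: 10.75
ee_pos: [0.4938, -0.0315, 0.0449]
eef_rot: [-0.088, 0.702, 0.089, 0.702]
ft_force: [-2.3, 5.3, 5.1]
width: 0.0223
```

```bash
python3 -m pendant '0 0.002 0 0 0 0;0 0.002 0 0 0 0;0 0.002 0 0 0 0;0 0.002 0 0 0 0' 0.1 3
python3 - <<'E'
from h import *
s=r.read_state();print(s["joint_positions"].round(2),s["width"],s["ee_pos"].round(4),s["ft_force"].round(1))
E
python3 -m pendant '0 0 0 0.55 0 0;0 0 0 0.55 0 0;0 0 0 0.55 0 0;0 0 0 0.55 0 0;0 0 0 0.55 0 0;0 0 0 0.55 0 0;0 0 0 0.55 0 0'
python3 -m pendant '0 0 0 0.497 0 0;0 0 0 0.497 0 0;0 0 0 0.497 0 0;0 0 0 0.497 0 0;0 0 0 0.497 0 0;0 0 0 0.497 0 0;0 0 0 0.497 0 0;0 0 0 0.497 0 0'
python3 - <<'E'
from h import *
s=r.read_state();print(s["joint_positions"].round(2))
go((.4938,-.0315,.045),.25)
E
```

```text
time: 11.15
ee_pos: [0.4936, -0.0322, 0.0447]
eef_rot: [-0.088, 0.702, 0.088, 0.702]
ft_force: [0.2, -0.6, 0.4]
width: 0.0441
[-0.59  0.26  0.64  2.02 -0.2   0.92  1.97] 0.044059242944477384 [ 0.4936 -0.0322  0.0447] [ 0.2 -0.6  0.4]
time: 11.85
ee_pos: [0.4936, -0.0319, 0.0447]
eef_rot: [0.201, 0.678, -0.201, 0.678]
ft_force: [0.2, -0.1, 0.0]
width: 0.048
time: 12.65
ee_pos: [0.4936, -0.0318, 0.0448]
eef_rot: [0.432, 0.559, -0.432, 0.559]
ft_force: [0.0, 0.2, -0.5]
width: 0.048
[-0.84  0.34  0.93  2.03 -0.34  0.93  0.52]
row [-0.0009  0.001  -0.0011] [ 0.0031 -0.0001 -0.    ] turn deg 0.3 dist 0.0
```

```bash
for i in 1 2 3; do python3 -m pendant '0 0 0 0 0 0;0 0 0 0 0 0;0 0 0 0 0 0;0 0 0 0 0 0' -1 3 ; done; python3 -m pendant '0 0 0 0 0 0;0 0 0 0 0 0;0 0 0 0 0 0;0 0 0 0 0 0' 0 3
```

```text
time: 13.05
ee_pos: [0.4936, -0.0319, 0.0448]
eef_rot: [0.434, 0.559, -0.433, 0.559]
ft_force: [-0.1, -0.3, 0.1]
width: 0.0237
time: 13.45
ee_pos: [0.4939, -0.0318, 0.0449]
eef_rot: [0.434, 0.558, -0.433, 0.559]
ft_force: [2.8, 0.6, -1.5]
width: 0.0209
time: 13.85
ee_pos: [0.4939, -0.0318, 0.0449]
eef_rot: [0.434, 0.558, -0.433, 0.559]
ft_force: [4.8, 0.7, -3.2]
width: 0.0209
time: 14.25
ee_pos: [0.4933, -0.0319, 0.0447]
eef_rot: [0.434, 0.559, -0.434, 0.558]
ft_force: [1.0, 0.1, -0.7]
width: 0.0413
```

Probing the shaft from two sides puts the stand axis at (.4945,-.0313), which agrees with the cameras to within 1 mm. Next is the key.

```bash
python3 -m pendant '-0.2 0 0 0 0 0;-0.4 0 0 0 0 0;-0.6 0 0 0 0 0;-0.6 0 0 0 0 0;-0.6 0 0 0 0 0' 0 3
python3 - <<'E'
from h import *
go((.521,.2474,.14),np.radians(-3.7))
E
```

```text
time: 14.75
ee_pos: [0.494, -0.0314, 0.1955]
eef_rot: [0.434, 0.559, -0.432, 0.559]
ft_force: [-0.2, -0.3, 0.2]
width: 0.0432
row [ 0.2246  0.3812 -1.0531] [ 0.2105 -0.0013 -0.0013] turn deg 18.1 dist 0.286
```

```bash
python3 -m pendant '0 0.35 -0.95 0 0 0;0 0.35 -0.95 0 0 0;0 0.35 -0.95 0 0 0;0 0.35 -0.95 0 0 0;0 0.35 -0.95 0 0 0;0.22 0.38 -0.99 0.21 0 0;0.22 0.38 -0.99 0.21 0 0;0.22 0.38 -0.99 0.21 0 0' 0 10; python3 -m pendant '0 0 0 0 0 0;0 0 0 0 0 0;0 0 0 0 0 0';  python3 - <<'E'
from h import *
go((.521,.2474,.067),np.radians(-3.7))
E
```

```text
time: 15.55
ee_pos: [0.5225, 0.2308, 0.1363]
eef_rot: [-0.514, -0.483, 0.519, -0.483]
ft_force: [0.0, -0.8, 0.7]
width: 0.0437
time: 15.85
ee_pos: [0.5247, 0.2311, 0.1406]
eef_rot: [0.516, 0.484, -0.515, 0.484]
ft_force: [0.2, 0.0, -0.7]
width: 0.0435
row [ 0.2945 -0.0193 -0.0635] [ 0.0009 -0.0009 -0.0005] turn deg 0.1 dist 0.075
```

```bash
python3 -m pendant '0 -0.019 -0.0635 0 0 0;0 -0.019 -0.0635 0 0 0;0.1 -0.019 -0.0635 0 0 0;0.2 -0.019 -0.0635 0 0 0;0.294 -0.019 -0.0635 0 0 0;0.294 -0.019 -0.0635 0 0 0;0.294 -0.019 -0.0635 0 0 0'; python3 -m pendant '0 0 0 0 0 0;0 0 0 0 0 0;0 0 0 0 0 0;0 0 0 0 0 0;0 0 0 0 0 0;0 0 0 0 0 0;0 0 0 0 0 0;0 0 0 0 0 0' -1 25
```

```text
time: 16.55
ee_pos: [0.5207, 0.2478, 0.0668]
eef_rot: [-0.516, -0.484, 0.516, -0.484]
ft_force: [-0.5, 0.9, -0.6]
width: 0.0435
time: 17.35
ee_pos: [0.5207, 0.2476, 0.0664]
eef_rot: [0.516, 0.484, -0.516, 0.484]
ft_force: [-0.3, 0.5, 1.6]
width: 0.0087
```

```bash
python3 -m pendant '-0.1 0 0 0 0 0;-0.2 0 0 0 0 0;-0.3 0 0 0 0 0;-0.4 0 0 0 0 0;-0.5 0 0 0 0 0;-0.5 0 0 0 0 0;-0.5 0 0 0 0 0' -1 25;  python3 - <<'E'
from h import *
go((.5051,-.0285,.18),.255-np.pi/2)
E
```

```text
time: 18.05
ee_pos: [0.5205, 0.2477, 0.1911]
eef_rot: [0.516, 0.484, -0.516, 0.484]
ft_force: [0.3, 0.2, -0.7]
width: 0.0089
row [0.0439 0.0094 1.1067] [ 8.344e-01 -4.000e-04  2.000e-04] turn deg 71.7 dist 0.277
```

```bash
python3 -m pendant '0 0.005 0.6 0.42 0 0;0 0.005 0.6 0.42 0 0;0 0.005 0.6 0.42 0 0;0 0.005 0.6 0.42 0 0;0 0.005 0.6 0.42 0 0;0 0.005 0.6 0.42 0 0;0 0.005 0.6 0.42 0 0'; python3 -m pendant '0 0 0 0 0 0;0 0 0 0 0 0';  python3 - <<'E'
from h import *
go((.5051,-.0285,.18),.255-np.pi/2)
E
```

```text
time: 18.75
ee_pos: [0.5119, 0.0991, 0.1908]
eef_rot: [-0.639, -0.302, 0.64, -0.302]
ft_force: [0.2, -0.3, 0.8]
width: 0.0084
time: 18.95
ee_pos: [0.5122, 0.0983, 0.1912]
eef_rot: [-0.64, -0.301, 0.64, -0.301]
ft_force: [-0.1, -0.1, 0.0]
width: 0.0084
row [0.0448 0.3021 0.4085] [ 4.157e-01  2.000e-04 -2.000e-04] turn deg 35.7 dist 0.128
```

```bash
python3 -m pendant '0 0.302 0.4085 0.4157 0 0;0 0.302 0.4085 0.4157 0 0;0 0.302 0.4085 0.4157 0 0;0 0.302 0.4085 0.4157 0 0;0 0.302 0.4085 0.4157 0 0;0 0.302 0.4085 0.4157 0 0;0 0.302 0.4085 0.4157 0 0'; python3 -m pendant '0 0 0 0 0 0;0 0 0 0 0 0;0 0 0 0 0 0';  python3 - <<'E'
from fit import *
go((.5051,-.0285,.1320),.255-np.pi/2); print(r.read_state()["joint_positions"].round(2))
for n in("scene",):
    im,d=vision.camera(n); np.savez(f"pics/{n}3.npz",im=im,d=d)
    u,v=proj(n,[.5,-.03,.12])[0].astype(int); cv2.imwrite("pics/k3.png",cv2.resize(im[v-50:v+50,u-50:u+50],(600,600),interpolation=cv2.INTER_CUBIC))
E
```

```text
time: 19.65
ee_pos: [0.5049, -0.028, 0.1912]
eef_rot: [-0.701, -0.091, 0.701, -0.091]
ft_force: [-1.4, -0.2, -0.5]
width: 0.0087
time: 19.95
ee_pos: [0.5049, -0.0287, 0.1913]
eef_rot: [0.701, 0.09, -0.701, 0.09]
ft_force: [-0.1, 0.2, -1.4]
width: 0.0083
row [ 0.2371 -0.0007 -0.0012] [-0.0007 -0.     -0.    ] turn deg 0.1 dist 0.059
[-1.19  0.18  1.29  1.86 -0.18  1.24 -1.16]
```

View pics/k3.png

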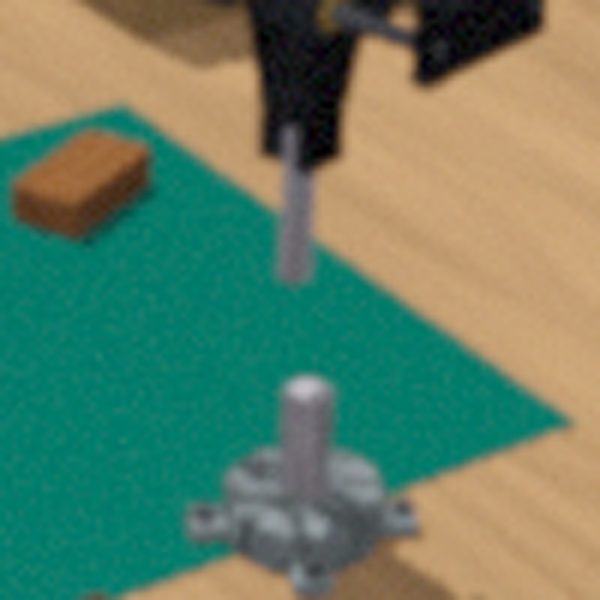

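```bash
python3 -m pendant '0.15 0 -0.001 0 0 0;0.22 0 -0.001 0 0 0;0.24 0 -0.001 0 0 0;0.26 0 -0.001 0 0 0;0.265 0 -0.001 0 0 0;0.265 0 -0.001 0 0 0'; python3 -m pendant '0.02 0 0 0 0 0;0.04 0 0 0 0 0;0.06 0 0 0 0 0;0.06 0 0 0 0 0'
```

```text
time: 20.6
ee_pos: [0.5055, -0.0288, 0.1256]
eef_rot: [0.702, 0.089, -0.701, 0.089]
ft_force: [-0.7, -0.5, -0.7]
width: 0.0088
time: 21.0
ee_pos: [0.5046, -0.0289, 0.1093]
eef_rot: [-0.701, -0.089, 0.702, -0.089]
ft_force: [0.1, 0.1, -0.4]
width: 0.0089
```

```bash
python3 -m pendant '0.03 0 0 0 0 0;0.06 0 0 0 0 0;0.09 0 0 0 0 0;0.11 0 0 0 0 0;0.128 0 0 0 0 0;0.128 0 0 0 0 0;0.128 0 0 0 0 0'; python3 -m pendant '0 0 0 0 0 0;0 0 0 0 0 0;0 0 0 0 0 0;0 0 0 0 0 0' -0.5;  python3 -m pendant '-0.2 0 0 0 0 0;-0.4 0 0 0 0 0;-0.5 0 0 0 0 0;-0.5 0 0 0 0 0;-0.5 0 0 0 0 0' 0
```

```text
time: 21.7
ee_pos: [0.5051, -0.029, 0.0781]
eef_rot: [-0.701, -0.089, 0.701, -0.089]
ft_force: [-1.2, -0.5, 0.8]
width: 0.0087
time: 22.1
ee_pos: [0.5052, -0.0288, 0.0781]
eef_rot: [0.702, 0.089, -0.701, 0.089]
ft_force: [0.6, 0.3, -0.2]
width: 0.0213
time: 22.6
ee_pos: [0.5051, -0.0284, 0.203]
eef_rot: [0.702, 0.09, -0.701, 0.089]
ft_force: [-0.2, 0.0, -0.9]
width: 0.0428
```

Run:
```python
from fit import *
I=[]
for n in("top","scene"):
    im,d=vision.camera(n); np.savez(f"pics/{n}4.npz",im=im,d=d); S=chan(im,"sat")
    for D,p in((.072,(.6275,-.170,-.595)),(.084,(.5632,-.3368,-.359))): print(n,fit(n,S,wheel(D),p,.008,half=.065))
    u,v=proj(n,[.495,-.03,.05])[0].astype(int)
    if n=="scene": I=cv2.resize(im[v-25:v+25,u-25:u+25],(500,500),interpolation=cv2.INTER_CUBIC)
cv2.imwrite("pics/k4.png",I)
P=cloud("scene",np.load("pics/scene4.npz")["d"]); m=(np.hypot(P[...,0]-.498,P[...,1]+.03)<.02)&(P[...,2]<.13)&(P[...,2]>.03); print("max z",np.sort(P[m][:,2])[-12:].round(4))
```

```text
top (array([ 0.62748464, -0.16998468, -0.59722574]), np.float64(-0.7985014188813518))
top (array([ 0.56323441, -0.33706936, -0.36020956]), np.float64(-0.9814814974346938))
scene (array([ 0.62727567, -0.1735123 , -0.56143132]), np.float64(-0.7794036632238639))
scene (array([ 0.56264246, -0.34078291, -0.20914624]), np.float64(-0.8111737531944379))
max z [0.0753 0.0754 0.0754 0.0755 0.0755 0.0756 0.0758 0.0758 0.0759 0.076
 0.0769 0.0769]
```

View pics/k4.png

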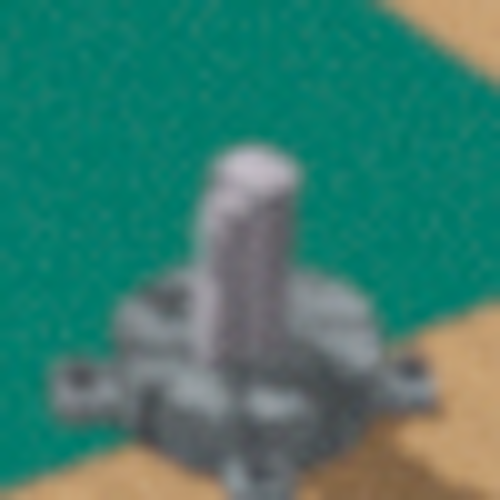

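The key is seated, with nothing standing above the shaft top. Next is the medium wheel, which I'll centre by gripping it twice.

Run:
```python
from h import *
go((.5636,-.3375,.10),-.360)
```

```text
row [0.4079 1.2554 0.0797] [-6.385e-01  7.000e-04  6.000e-04] turn deg 54.9 dist 0.331
```

```bash
python3 -m pendant '0 0.6 0.04 0 0 0;0 0.6 0.04 0 0 0;0 0.6 0.04 0 0 0;0 0.6 0.04 -0.6385 0 0;0 0.6 0.04 -0.6385 0 0;0 0.6 0.04 -0.6385 0 0;0 0.6 0.04 -0.6385 0 0;0 0.6 0.04 -0.6385 0 0' 1 10; python3 -m pendant '0 0 0 -0.12 0 0;0 0 0 -0.12 0 0;0 0 0 -0.12 0 0;0 0 0 -0.12 0 0';python3 - <<'E'
from h import *
go((.5636,-.3375,.10),-.360)
E
```

```text
time: 23.5
ee_pos: [0.5321, -0.1768, 0.2014]
eef_rot: [-0.618, -0.342, 0.62, -0.341]
ft_force: [0.9, 0.3, -1.1]
width: 0.0865
time: 23.9
ee_pos: [0.5326, -0.1767, 0.2024]
eef_rot: [-0.587, -0.393, 0.588, -0.393]
ft_force: [-0.6, -0.4, -1.4]
width: 0.0868
row [0.4097 0.3605 0.5472] [-0.0212  0.0003  0.0006] turn deg 1.8 dist 0.193
```

```bash
python3 -m pendant '0.2 0.36 0.547 -0.021 0 0;0.2 0.36 0.547 -0.021 0 0;0.2 0.36 0.547 -0.021 0 0;0.3 0.36 0.547 -0.021 0 0;0.41 0.36 0.547 -0.021 0 0;0.41 0.36 0.547 -0.021 0 0;0.41 0.36 0.547 -0.021 0 0;0.41 0.36 0.547 -0.021 0 0';python3 - <<'E'
from h import *
go((.5636,-.3375,.009),-.360); print(r.read_state()["joint_positions"].round(2))
E
```

```text
time: 24.7
ee_pos: [0.5655, -0.337, 0.1023]
eef_rot: [0.581, 0.403, -0.58, 0.404]
ft_force: [0.6, -0.4, 0.2]
width: 0.0868
row [ 0.3732 -0.0071  0.0044] [ 0.0025  0.     -0.0014] turn deg 0.2 dist 0.093
[-0.13  0.63  0.86  1.54 -0.5   1.2   0.46]
```

```bash
python3 -m pendant '0.15 0 0 0 0 0;0.3 0 0 0 0 0;0.35 0 0 0 0 0;0.373 0 0 0 0 0;0.373 0 0 0 0 0;0.373 0 0 0 0 0' 1 10; python3 -m pendant '0 0 0 0 0 0;0 0 0 0 0 0;0 0 0 0 0 0;0 0 0 0 0 0;0 0 0 0 0 0;0 0 0 0 0 0;0 0 0 0 0 0;0 0 0 0 0 0' -1 10; python3 -m pendant '0 0 0 0 0 0;0 0 0 0 0 0;0 0 0 0 0 0;0 0 0 0 0 0' 0.4
```

```text
time: 25.3
ee_pos: [0.5655, -0.3379, 0.0093]
eef_rot: [0.581, 0.403, -0.58, 0.404]
ft_force: [0.5, -0.3, -0.7]
width: 0.0875
time: 26.1
ee_pos: [0.5643, -0.3372, 0.0072]
eef_rot: [-0.581, -0.403, 0.581, -0.403]
ft_force: [-0.8, 0.9, 0.6]
width: 0.042
time: 26.5
ee_pos: [0.5645, -0.3373, 0.0073]
eef_rot: [0.581, 0.403, -0.581, 0.403]
ft_force: [-0.7, 1.0, 0.6]
width: 0.0596
```

```bash
python3 -m pendant '0 0 0 0 0 0;-0.1 0 0 0 0 0;-0.1 0 0 -0.6 0 0;-0.1 0 0 -0.6 0 0;-0.1 0 0 -0.6 0 0;-0.1 0 0 -0.6 0 0;-0.1 0 0 -0.6 0 0;-0.1 0 0 -0.6 0 0' 1; python3 -m pendant '0 0 0 -0.4472 0 0;0 0 0 -0.4472 0 0;0 0 0 -0.4472 0 0;0 0 0 -0.4472 0 0;0 0 0 -0.4472 0 0;0 0 0 -0.4472 0 0;0 0 0 -0.4472 0 0'
python3 - <<'E'
from h import *
go((.5643,-.3372,.0085),-.360+np.pi/2); print(r.read_state()["joint_positions"].round(2))
E
```

```text
time: 27.3
ee_pos: [0.5644, -0.3373, 0.0323]
eef_rot: [0.346, 0.617, -0.346, 0.617]
ft_force: [-0.0, -0.7, 0.5]
width: 0.0872
time: 28.0
ee_pos: [0.5644, -0.3373, 0.0323]
eef_rot: [0.126, 0.696, -0.126, 0.696]
ft_force: [0.4, -0.5, -0.9]
width: 0.0871
row [ 0.095   0.0005 -0.0004] [ 0.0004  0.     -0.0001] turn deg 0.0 dist 0.024
[ 0.13  0.6   0.47  1.58 -0.3   1.03  1.89]
```

```bash
python3 -m pendant '0.05 0 0 0 0 0;0.096 0 0 0 0 0;0.096 0 0 0 0 0;0.096 0 0 0 0 0;0.096 0 0 0 0 0' 1 10; python3 -m pendant '0 0 0 0 0 0;0 0 0 0 0 0;0 0 0 0 0 0;0 0 0 0 0 0;0 0 0 0 0 0;0 0 0 0 0 0;0 0 0 0 0 0;0 0 0 0 0 0' -1 35; python3 -m pendant '-0.1 0 0 0 0 0;-0.2 0 0 0 0 0;-0.3 0 0 0 0 0;-0.4 0 0 0 0 0;-0.45 0 0 0 0 0;-0.45 0 0 0 0 0;-0.45 0 0 0 0 0'
python3 - <<'E'
from h import *
go((.4945,-.0313,.12),.255+np.pi/2); print(r.read_state()["joint_positions"].round(2))
E
```

```text
time: 28.5
ee_pos: [0.5646, -0.3374, 0.0084]
eef_rot: [0.125, 0.696, -0.126, 0.696]
ft_force: [-0.6, -1.4, 0.6]
width: 0.0872
time: 29.3
ee_pos: [0.5645, -0.3372, 0.0083]
eef_rot: [0.125, 0.696, -0.125, 0.696]
ft_force: [-0.3, -0.4, -0.1]
width: 0.042
time: 30.0
ee_pos: [0.564, -0.3369, 0.1195]
eef_rot: [0.126, 0.696, -0.125, 0.695]
ft_force: [0.2, -0.2, -2.7]
width: 0.0412
row [-7.0000e-04  1.0483e+00 -6.8720e-01] [-0.4077 -0.0008 -0.0005] turn deg 35.0 dist 0.313
[ 0.1   0.51  0.5   1.52 -0.25  1.19  1.86]
```

```bash
python3 -m pendant '0 0.8 -0.524 0 0 0;0 0.8 -0.524 0 0 0;0 0.8 -0.524 0 0 0;0 0.8 -0.524 0 0 0;0 0.8 -0.524 0 0 0;0 0.8 -0.524 0 0 0'; python3 -m pendant '0 0.248 -0.163 -0.408 0 0;0 0.248 -0.163 -0.408 0 0;0 0.248 -0.163 -0.408 0 0;0 0.248 -0.163 -0.408 0 0;0 0.248 -0.163 -0.408 0 0;0 0.248 -0.163 -0.408 0 0;0 0.248 -0.163 -0.408 0 0;0 0.248 -0.163 -0.408 0 0'
python3 - <<'E'
from fit import *
go((.4945,-.0313,.12),.255+np.pi/2); print(r.read_state()["joint_positions"].round(2))
n="scene"; im,d=vision.camera(n); u,v=proj(n,[.495,-.03,.08])[0].astype(int); cv2.imwrite("pics/w5.png",cv2.resize(im[v-45:v+45,u-45:u+45],(500,500),interpolation=cv2.INTER_CUBIC))
E
```

```text
time: 30.6
ee_pos: [0.51, -0.0975, 0.119]
eef_rot: [0.123, 0.698, -0.122, 0.695]
ft_force: [1.1, -0.5, -1.4]
width: 0.0416
time: 31.4
ee_pos: [0.4949, -0.032, 0.1205]
eef_rot: [-0.089, 0.702, 0.089, 0.701]
ft_force: [0.7, -0.0, -2.1]
width: 0.0418
row [ 0.002   0.003  -0.0007] [-0.0015 -0.0003 -0.    ] turn deg 0.1 dist 0.001
[-0.34  0.13  0.34  1.94 -0.05  1.08  1.84]
```

View pics/w5.png

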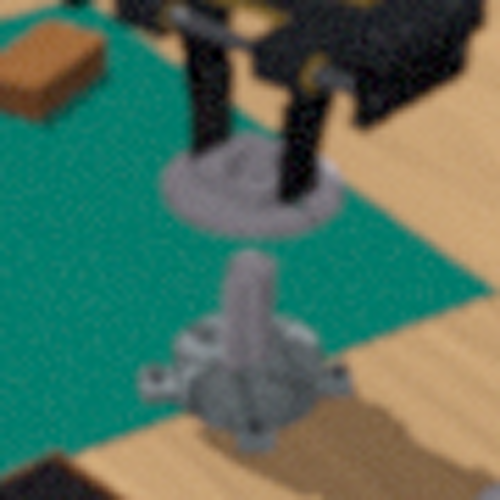

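```bash
python3 -m pendant '0 0.002 0 -0.0015 0 0;0.1 0.002 0 -0.0015 0 0;0.14 0.002 0 -0.0015 0 0;0.15 0.002 0 -0.0015 0 0;0.16 0.002 0 -0.0015 0 0;0.17 0.002 0 -0.0015 0 0;0.17 0.002 0 -0.0015 0 0'; python3 -m pendant '0 0 0 0 0 0;0 0 0 0 0 0'
```

```text
time: 32.15
ee_pos: [0.495, -0.0313, 0.0785]
eef_rot: [-0.091, 0.701, 0.091, 0.701]
ft_force: [0.0, 0.3, -2.8]
width: 0.0412
time: 32.35
ee_pos: [0.4951, -0.0313, 0.0786]
eef_rot: [-0.091, 0.701, 0.091, 0.701]
ft_force: [-0.0, -0.2, -3.0]
width: 0.0417
```

```bash
python3 -m pendant '0.03 0 0 0 0 0;0.06 0 0 0 0 0;0.09 0 0 0 0 0;0.12 0 0 0 0 0;0.15 0 0 0 0 0;0.18 0 0 0 0 0;0.18 0 0 0 0 0;0.18 0 0 0 0 0'; python3 -m pendant '0.008 0 0 0 0 0;0.012 0 0 0 0 0;0.012 0 0 0 0 0'
```

```text
time: 33.15
ee_pos: [0.4948, -0.0313, 0.0332]
eef_rot: [-0.091, 0.701, 0.091, 0.701]
ft_force: [1.1, 0.5, -2.1]
width: 0.0414
time: 33.45
ee_pos: [0.4949, -0.0312, 0.0303]
eef_rot: [-0.091, 0.701, 0.091, 0.701]
ft_force: [0.5, -0.4, -1.9]
width: 0.0418
```

```bash
python3 -m pendant '0 0 0 0 0 0;0 0 0 0 0 0;0 0 0 0 0 0;0 0 0 0 0 0' 0.5; python3 -m pendant '-0.2 0 0 0 0 0;-0.4 0 0 0 0 0;-0.5 0 0 0 0 0;-0.6 0.9 0 0 0 0;-0.6 0.9 0 0 0 0;-0.6 0.9 0 0 0 0;-0.6 0.9 0 0 0 0;-0.6 0.9 0 0 0 0' 1 10
python3 - <<'E'
from fit import *
for n in("top","scene"):
    im,d=vision.camera(n); np.savez(f"pics/{n}6.npz",im=im,d=d); S=chan(im,"sat")
    print(n,min((fit(n,S,wheel(.072),(.6275,-.170,y),.008,half=.065) for y in(-.6,)),key=lambda t:t[1]))
    print("med on stand",fit(n,S,wheel(.084,.022),(.494,-.031,.25),.03,half=.065))
    P=cloud(n,d);rr=np.hypot(P[...,0]-.4945,P[...,1]+.0313); q=P[(rr<.041)&(rr>.036)&(P[...,2]>.01)&(P[...,2]<.05)];print("disc z",np.percentile(q[:,2],[10,50,90]).round(4))
    A=np.c_[q[:,:2]-[.4945,-.0313],np.ones(len(q))]; print("plane",np.linalg.lstsq(A,q[:,2],rcond=None)[0].round(4))
go((.6280,-.1703,.1),-.597)
E
```

```text
time: 33.85
ee_pos: [0.495, -0.0312, 0.0304]
eef_rot: [-0.091, 0.701, 0.091, 0.701]
ft_force: [-0.7, 0.8, -0.6]
width: 0.0625
time: 34.65
ee_pos: [0.436, 0.1905, 0.181]
eef_rot: [-0.092, 0.701, 0.093, 0.701]
ft_force: [0.1, 0.3, 0.3]
width: 0.0869
top (array([ 0.6181794 , -0.1280149 , -1.28647006]), np.float64(-0.9365176873657908))
med on stand (array([ 0.49422657, -0.0317957 ,  0.26368148]), np.float64(-0.8269505580302863))
disc z [0.0244 0.0273 0.0301]
plane [ 0.008  -0.0055  0.0272]
scene (array([ 0.61748975, -0.13042061, -2.07757782]), np.float64(-0.8164860393486334))
med on stand (array([ 0.4992738 , -0.0259165 , -0.18861957]), np.float64(-0.6404616842095223))
disc z [0.0129 0.0284 0.0304]
plane [-0.0451 -0.0283  0.0262]
row [ 0.3215 -1.5938  0.3633] [-0.4731  0.0009 -0.0006] turn deg 40.7 dist 0.417
```

The medium wheel is seated: its disc top measures about 27–28 mm, against 28 mm expected. The small wheel has been knocked, so I'll refit it over the full yaw range.

Run:
```python
from fit import *
im=np.load("pics/top6.npz")["im"]; S=chan(im,"sat")
for y in np.arange(-3,3.2,.4):
    o=fit("top",S,wheel(.072),(.618,-.1285,y),.008,half=.055); print(o[0].round(4),round(o[1],4))
u,v=proj("top",[.618,-.128,.01])[0].astype(int); cv2.imwrite("pics/w6.png",cv2.resize(im[v-25:v+25,u-25:u+25],(400,400),interpolation=cv2.INTER_CUBIC))
```

```text
[ 0.6183 -0.1277 -2.9701] -0.9359
[ 0.6183 -0.1277 -2.6527] -0.9364
[ 0.6181 -0.1278 -2.0725] -0.9344
[ 0.6183 -0.1277 -1.7673] -0.935
[ 0.6183 -0.1276 -1.2991] -0.9351
[ 0.6178 -0.1276 -0.536 ] -0.9724
[ 0.6177 -0.1275 -0.5386] -0.9725
[ 0.6178 -0.1275 -0.5296] -0.9723
[ 0.6176 -0.1275 -0.5305] -0.9727
[ 0.6181 -0.1279  0.5702] -0.936
[ 0.618  -0.1283  1.1982] -0.9355
[ 0.6179 -0.1283  1.3852] -0.9356
[ 0.618  -0.1283  1.7677] -0.9342
[ 0.6182 -0.128   2.6009] -0.9585
[ 0.6181 -0.1281  2.5981] -0.9581
[ 0.6182 -0.128   2.606 ] -0.9583
```

View pics/w6.png

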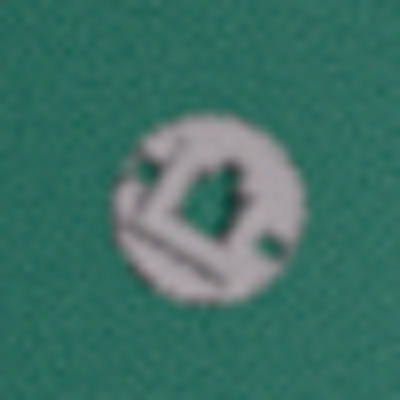

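```bash
python3 -m pendant '0 -0.85 0.2 0 0 0;0 -0.85 0.2 0 0 0;0 -0.85 0.2 0 0 0;0 -0.85 0.2 0 0 0;0 -0.85 0.2 0.53 0 0;0 -0.85 0.2 0.53 0 0;0 -0.85 0.2 0.53 0 0;0 -0.85 0.2 0.53 0 0' 1 10; python3 -m pendant '0 0 0 0.25 0 0;0 0 0 0.25 0 0;0 0 0 0.25 0 0;0 0 0 0.25 0 0'
python3 - <<'E'
from h import *
go((.6186,-.1279,.08),-.535+np.pi/2)
E
```

```text
time: 35.55
ee_pos: [0.5399, -0.008, 0.1801]
eef_rot: [0.123, 0.696, -0.123, 0.696]
ft_force: [-1.2, -0.2, 0.3]
width: 0.0871
time: 35.95
ee_pos: [0.5399, -0.0075, 0.1802]
eef_rot: [0.249, 0.662, -0.249, 0.662]
ft_force: [-0.4, 0.1, -0.1]
width: 0.0867
row [ 0.4009 -0.1544  0.5541] [-1.231e-01  1.000e-04  2.000e-04] turn deg 10.6 dist 0.175
```

```bash
python3 -m pendant '0 -0.154 0.554 -0.123 0 0;0 -0.154 0.554 -0.123 0 0;0 -0.154 0.554 -0.123 0 0;0.1 -0.154 0.554 -0.123 0 0;0.3 -0.154 0.554 -0.123 0 0;0.4 -0.154 0.554 -0.123 0 0;0.4 -0.154 0.554 -0.123 0 0;0.4 -0.154 0.554 -0.123 0 0'
python3 - <<'E'
from h import *
go((.6186,-.1279,.0085),-.535+np.pi/2)
E
```

```text
time: 36.75
ee_pos: [0.6192, -0.1272, 0.0811]
eef_rot: [0.186, 0.682, -0.186, 0.682]
ft_force: [0.0, 0.6, 0.9]
width: 0.087
row [ 0.2903 -0.0036 -0.0009] [0.002  0.0003 0.0002] turn deg 0.2 dist 0.073
```

```bash
python3 -m pendant '0.15 0 0 0 0 0;0.25 0 0 0 0 0;0.288 0 0 0 0 0;0.288 0 0 0 0 0;0.288 0 0 0 0 0' 1 10; python3 -m pendant '0 0 0 0 0 0;0 0 0 0 0 0;0 0 0 0 0 0;0 0 0 0 0 0;0 0 0 0 0 0;0 0 0 0 0 0;0 0 0 0 0 0;0 0 0 0 0 0' -1 10; python3 -m pendant '0 0 0 0 0 0;0 0 0 0 0 0;0 0 0 0 0 0;0 0 0 0 0 0' 0.4;  python3 -m pendant '0 0 0 0 0 0;-0.1 0 0 0 0 0;-0.1 0 0 0.6 0 0;-0.1 0 0 0.6 0 0;-0.1 0 0 0.6 0 0;-0.1 0 0 0.6 0 0;-0.1 0 0 0.6 0 0;-0.1 0 0 0.6 0 0' 1; python3 -m pendant '0 0 0 0.4472 0 0;0 0 0 0.4472 0 0;0 0 0 0.4472 0 0;0 0 0 0.4472 0 0;0 0 0 0.4472 0 0;0 0 0 0.4472 0 0;0 0 0 0.4472 0 0'
python3 - <<'E'
from h import *
go((.6186,-.1279,.0085),-.535); print(r.read_state()["joint_positions"].round(2))
E
```

```text
time: 37.25
ee_pos: [0.6204, -0.1269, 0.0104]
eef_rot: [0.186, 0.681, -0.186, 0.683]
ft_force: [0.1, 1.2, 0.3]
width: 0.0872
time: 38.05
ee_pos: [0.619, -0.1266, 0.0082]
eef_rot: [0.186, 0.682, -0.186, 0.682]
ft_force: [0.4, 0.5, -0.2]
width: 0.0419
time: 38.45
ee_pos: [0.6191, -0.1265, 0.0083]
eef_rot: [0.186, 0.682, -0.186, 0.682]
ft_force: [-0.6, -1.0, -0.6]
width: 0.0596
time: 39.25
ee_pos: [0.6191, -0.1264, 0.0333]
eef_rot: [0.466, 0.532, -0.466, 0.532]
ft_force: [0.4, -0.2, -0.9]
width: 0.0869
time: 39.95
ee_pos: [0.6191, -0.1264, 0.0332]
eef_rot: [-0.614, -0.351, 0.614, -0.352]
ft_force: [0.6, 0.6, -0.1]
width: 0.0872
row [0.0989 0.0014 0.006 ] [0.0031 0.0001 0.    ] turn deg 0.3 dist 0.025
[-0.43  0.63  0.76  1.67 -0.49  1.05 -0.05]
```

```bash
python3 -m pendant '0.05 0 0 0 0 0;0.1 0 0 0 0 0;0.1 0 0 0 0 0;0.1 0 0 0 0 0;0.1 0 0 0 0 0' 1 10; python3 -m pendant '0 0 0 0 0 0;0 0 0 0 0 0;0 0 0 0 0 0;0 0 0 0 0 0;0 0 0 0 0 0;0 0 0 0 0 0;0 0 0 0 0 0;0 0 0 0 0 0' -1 35; python3 -m pendant '-0.1 0 0 0 0 0;-0.2 0 0 0 0 0;-0.3 0 0 0 0 0;-0.4 0 0 0 0 0;-0.45 0 0 0 0 0;-0.45 0 0 0 0 0;-0.45 0 0 0 0 0'
python3 - <<'E'
from h import *
go((.4949,-.0313,.12),.258); print(r.read_state()["joint_positions"].round(2))
E
```

```text
time: 40.45
ee_pos: [0.6192, -0.1267, 0.0084]
eef_rot: [0.614, 0.351, -0.614, 0.351]
ft_force: [0.1, 0.2, -0.0]
width: 0.0865
time: 41.25
ee_pos: [0.6191, -0.1265, 0.0083]
eef_rot: [0.614, 0.351, -0.614, 0.351]
ft_force: [-0.4, -0.2, -0.3]
width: 0.0414
time: 41.95
ee_pos: [0.6186, -0.1262, 0.1197]
eef_rot: [-0.614, -0.351, 0.614, -0.35]
ft_force: [1.2, 0.7, -2.1]
width: 0.0412
row [-6.000e-04 -6.192e-01 -7.580e-02] [-5.271e-01 -1.000e-04  7.000e-04] turn deg 45.3 dist 0.156
[-0.48  0.53  0.82  1.6  -0.41  1.19 -0.1 ]
```

```bash
python3 -m pendant '0 -0.619 -0.076 -0.527 0 0;0 -0.619 -0.076 -0.527 0 0;0 -0.619 -0.076 -0.527 0 0;0 -0.619 -0.076 -0.527 0 0;0 -0.619 -0.076 -0.527 0 0;0 -0.619 -0.076 -0.527 0 0;0 -0.619 -0.076 -0.527 0 0;0 -0.619 -0.076 -0.527 0 0'; python3 -m pendant '0 0 0 0 0 0;0 0 0 0 0 0;0 0 0 0 0 0'
python3 - <<'E'
from h import *
go((.4949,-.0313,.085),.258); print(r.read_state()["joint_positions"].round(2))
E
```

```text
time: 42.75
ee_pos: [0.4949, -0.0316, 0.12]
eef_rot: [0.432, 0.56, -0.432, 0.559]
ft_force: [-0.0, 0.3, -1.5]
width: 0.0414
time: 43.05
ee_pos: [0.4954, -0.0316, 0.1206]
eef_rot: [0.432, 0.56, -0.432, 0.56]
ft_force: [0.2, -0.3, -1.8]
width: 0.0411
row [ 0.1426 -0.0015 -0.0018] [-0.0006  0.0001  0.0001] turn deg 0.1 dist 0.036
[-0.73  0.15  0.77  1.95 -0.12  1.08  0.34]
```

```bash
python3 -m pendant '0.1 -0.001 -0.001 0 0 0;0.13 -0.001 -0.001 0 0 0;0.15 -0.001 -0.001 0 0 0;0.16 -0.001 -0.001 0 0 0;0.17 -0.001 -0.001 0 0 0;0.17 -0.001 -0.001 0 0 0;0.17 -0.001 -0.001 0 0 0'; python3 -m pendant '0.02 0 0 0 0 0;0.04 0 0 0 0 0;0.04 0 0 0 0 0'
```

```text
time: 43.75
ee_pos: [0.4953, -0.0314, 0.0786]
eef_rot: [0.432, 0.56, -0.432, 0.56]
ft_force: [0.1, 0.1, -1.9]
width: 0.0416
time: 44.05
ee_pos: [0.4948, -0.0313, 0.0676]
eef_rot: [0.431, 0.56, -0.432, 0.56]
ft_force: [0.1, -0.5, -1.8]
width: 0.0413
```

```bash
python3 -m pendant '0.03 0 0 0 0 0;0.06 0 0 0 0 0;0.07 0 0 0 0 0;0.08 0 0 0 0 0;0.086 0 0 0 0 0;0.086 0 0 0 0 0;0.086 0 0 0 0 0';  python3 -m pendant '0 0 0 0 0 0;0 0 0 0 0 0;0 0 0 0 0 0;0 0 0 0 0 0' 0.5; python3 -m pendant '-0.2 0 0 0 0 0;-0.4 0 0 0 0 0;-0.5 0 -0.2 0 0 0;-0.6 0 -0.8 0 0 0;-0.6 0 -0.8 0 0 0;-0.6 0 -0.8 0 0 0;-0.6 0 -0.8 0 0 0;-0.6 0 -0.8 0 0 0' 1 10
python3 - <<'E'
from fit import *
go((.524,.2926,.13),np.radians(-3.7))
for n in("top","scene"):
    im,d=vision.camera(n); np.savez(f"pics/{n}7.npz",im=im,d=d); S=chan(im,"sat")
    P=cloud(n,d);rr=np.hypot(P[...,0]-.4945,P[...,1]+.0313); q=P[(rr<.035)&(rr>.03)&(P[...,2]>.03)&(P[...,2]<.06)];print("disc z",np.percentile(q[:,2],[10,50,90]).round(4),len(q))
    for nm,g in(("p1",(.523,.293)),("p2",(.518,.203))): print(nm,fit(n,S,disc(.008,.104,.088),(*g,0),.1,half=.014,yawfree=False))
    u,v=proj(n,[.495,-.03,.04])[0].astype(int); cv2.imwrite(f"pics/{n}7.png",cv2.resize(im[v-25:v+25,u-25:u+25],(400,400),interpolation=cv2.INTER_CUBIC))
cv2.imwrite("pics/st7.png",np.hstack([cv2.imread("pics/top7.png"),cv2.imread("pics/scene7.png")]))
E
```

```text
time: 44.75
ee_pos: [0.4953, -0.0314, 0.0469]
eef_rot: [0.432, 0.56, -0.432, 0.56]
ft_force: [-0.5, -0.3, -0.9]
width: 0.0416
time: 45.15
ee_pos: [0.4953, -0.0313, 0.0469]
eef_rot: [0.432, 0.56, -0.431, 0.56]
ft_force: [0.6, 1.2, -0.1]
width: 0.0625
time: 45.95
ee_pos: [0.4438, 0.1636, 0.197]
eef_rot: [0.431, 0.561, -0.43, 0.561]
ft_force: [0.3, 0.1, -0.3]
width: 0.0868
row [ 0.2682  0.4429 -0.4159] [ 2.171e-01 -2.000e-04 -3.000e-04] turn deg 18.7 dist 0.166
disc z [0.0414 0.0437 0.0465] 104
p1 (array([0.52322856, 0.29225826]), np.float64(-0.8630185822949433))
p2 (array([0.5225  , 0.186125]), np.float64(-0.20803964424085236))
disc z [0.0306 0.044  0.0464] 95
p1 (array([0.52451271, 0.29158072]), np.float64(-0.9777894344685217))
p2 (array([0.52362189, 0.19788389]), np.float64(-0.49397571091949927))
```

View pics/st7.png

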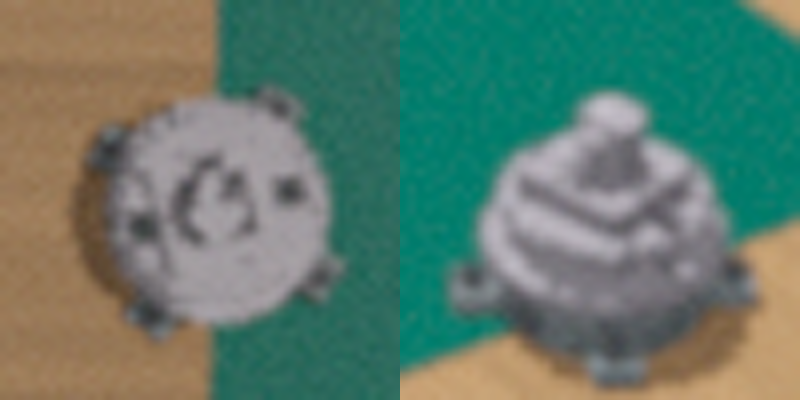

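Both wheels are seated: the small wheel's disc top is at about 44 mm, and the holes show as dark squares on both sides. Now the pins.

```bash
python3 -m pendant '0 0.443 -0.416 0.217 0 0;0 0.443 -0.416 0.217 0 0;0 0.443 -0.416 0.217 0 0;0 0.443 -0.416 0.217 0 0;0.1 0.443 -0.416 0.217 0 0;0.2 0.443 -0.416 0.217 0 0;0.2 0.443 -0.416 0.217 0 0;0.2 0.443 -0.416 0.217 0 0' 0 10
python3 - <<'E'
from h import *
go((.5239,.2923,.090),np.radians(-3.7))
E
```

```text
time: 46.85
ee_pos: [0.5254, 0.2892, 0.1472]
eef_rot: [-0.517, -0.482, 0.517, -0.482]
ft_force: [0.1, -0.2, 0.8]
width: 0.0441
row [ 0.2288 -0.0068 -0.0122] [-0.0036  0.0006  0.    ] turn deg 0.3 dist 0.057
```

```bash
python3 -m pendant '0 -0.004 -0.008 0 0 0;0.1 -0.004 -0.008 0 0 0;0.2 -0.004 -0.008 0 0 0;0.229 -0.004 -0.008 0 0 0;0.229 -0.004 -0.008 0 0 0;0.229 -0.004 -0.008 0 0 0;0.229 -0.004 -0.008 0 0 0'; python3 -m pendant '0 0 0 0 0 0;0 0 0 0 0 0;0 0 0 0 0 0;0 0 0 0 0 0;0 0 0 0 0 0;0 0 0 0 0 0;0 0 0 0 0 0;0 0 0 0 0 0' -1 30
```

```text
time: 47.55
ee_pos: [0.5247, 0.2933, 0.0911]
eef_rot: [0.518, 0.483, -0.516, 0.483]
ft_force: [1.1, -0.7, -0.7]
width: 0.0437
time: 48.35
ee_pos: [0.5239, 0.2929, 0.0895]
eef_rot: [0.517, 0.483, -0.517, 0.483]
ft_force: [-0.4, -0.2, 0.2]
width: 0.0151
```

```bash
python3 -m pendant '-0.1 0 0 0 0 0;-0.2 0 0 0 0 0;-0.3 0 0 0 0 0;-0.4 0 0 0 0 0;-0.4 0 0 0 0 0;-0.4 0 0 0 0 0'
python3 - <<'E'
from h import *
go((.4881,-.0057,.19),.256)
E
```

```text
time: 48.95
ee_pos: [0.524, 0.2929, 0.1896]
eef_rot: [0.517, 0.483, -0.516, 0.483]
ft_force: [-0.1, 0.1, -0.5]
width: 0.0149
row [-0.0023 -0.0622  1.2016] [-0.2159 -0.0003 -0.0004] turn deg 18.6 dist 0.301
```

```bash
python3 -m pendant '0 -0.05 0.8 0 0 0;0 -0.05 0.8 0 0 0;0 -0.05 0.8 0 0 0;0 -0.05 0.8 0 0 0;0 -0.05 0.8 0 0 0'; python3 -m pendant '0 -0.012 0.4 -0.216 0 0;0 -0.012 0.4 -0.216 0 0;0 -0.012 0.4 -0.216 0 0;0 -0.012 0.4 -0.216 0 0;0 -0.012 0.4 -0.216 0 0;0 -0.012 0.4 -0.216 0 0;0 -0.012 0.4 -0.216 0 0'
python3 - <<'E'
from fit import *
go((.4881,-.0057,.14),.256)
n="scene"; im,d=vision.camera(n); u,v=proj(n,[.495,-.03,.09])[0].astype(int); cv2.imwrite("pics/p8.png",cv2.resize(im[v-40:v+40,u-40:u+40],(500,500),interpolation=cv2.INTER_CUBIC))
E
```

```text
time: 49.45
ee_pos: [0.4969, 0.0869, 0.1888]
eef_rot: [-0.518, -0.48, 0.519, -0.48]
ft_force: [0.3, 0.1, -0.0]
width: 0.0151
time: 50.15
ee_pos: [0.4881, -0.0043, 0.1893]
eef_rot: [0.432, 0.56, -0.432, 0.56]
ft_force: [-0.2, 0.3, -0.1]
width: 0.015
row [ 0.197  -0.0014  0.0055] [0.0008 0.0001 0.0003] turn deg 0.1 dist 0.049
```

View pics/p8.png

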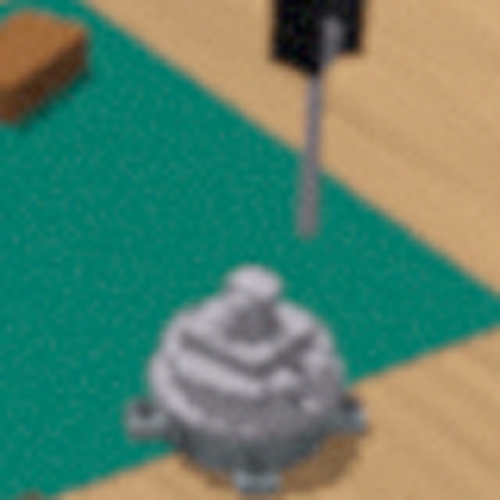

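Run:
```python
from fit import *
n="scene"; s=r.read_state(); x,y,z=s["ee_pos"]; print(s["ee_pos"])
im,d=vision.camera(n); G=chan(im,"sat")
a=proj(n,[[x,y,z-.008],[x,y,z-.0795]]); print(a)
# measured: low-saturation centroid per row
for v in range(int(a[0,1])+1,int(a[1,1])+3,3):
    row=255-G[v].astype(float); c=int(np.interp(v,a[:,1],a[:,0])); w=row[c-9:c+10]; w=np.clip(w-np.percentile(w,40)-15,0,None); print(v,round((w*np.arange(c-9,c+10)).sum()/max(w.sum(),1),2), round(np.interp(v,a[:,1],a[:,0]),2))
K,k1,Rm,t=cal(n)
print("px per m along y,x:",(proj(n,[[x,y+.01,z-.08],[x+.01,y,z-.08]])-proj(n,[x,y,z-.08]))*.1)
```

```text
[ 0.48811536 -0.0044693   0.18932387]
[[308.48146524 148.19054291]
 [307.00742256 173.43240943]]
149 307.91 308.43
152 307.81 308.26
155 306.47 308.08
158 305.96 307.91
161 309.39 307.73
164 309.74 307.56
167 309.93 307.38
170 306.68 307.21
173 306.87 307.03
px per m along y,x: [[ 0.23676477  0.17592277]
 [-0.31956487  0.11045773]]
```

```bash
python3 -m pendant '0 -0.001 0.005 0 0 0;0.1 -0.001 0.005 0 0 0;0.2 -0.001 0.005 0 0 0;0.22 -0.001 0.005 0 0 0;0.23 -0.001 0.005 0 0 0;0.24 -0.001 0.005 0 0 0;0.24 -0.001 0.005 0 0 0'; python3 -m pendant '0.01 0 0 0 0 0;0.02 0 0 0 0 0;0.03 0 0 0 0 0;0.03 0 0 0 0 0'
```

```text
time: 50.95
ee_pos: [0.4886, -0.0066, 0.1302]
eef_rot: [0.432, 0.56, -0.432, 0.56]
ft_force: [-1.3, -0.7, -0.6]
width: 0.015
time: 51.35
ee_pos: [0.488, -0.0066, 0.1217]
eef_rot: [0.432, 0.56, -0.432, 0.56]
ft_force: [-0.2, 1.0, -0.3]
width: 0.0149
```

```bash
python3 -m pendant '0 0 -0.003 0 0 0;0.02 0 -0.003 0 0 0;0.04 0 -0.003 0 0 0;0.05 0 -0.003 0 0 0;0.06 0 -0.003 0 0 0;0.06 0 -0.003 0 0 0'; python3 -m pendant '0.01 0 0 0 0 0;0.02 0 0 0 0 0;0.03 0 0 0 0 0;0.03 0 0 0 0 0'
```

```text
time: 51.95
ee_pos: [0.4878, -0.006, 0.1066]
eef_rot: [0.432, 0.56, -0.432, 0.56]
ft_force: [0.1, 0.4, -0.7]
width: 0.0149
time: 52.35
ee_pos: [0.4877, -0.0059, 0.0992]
eef_rot: [0.432, 0.56, -0.432, 0.56]
ft_force: [-0.3, -0.2, -0.8]
width: 0.0149
```

```bash
python3 -m pendant '0.02 0 0 0 0 0;0.04 0 0 0 0 0;0.055 0 0 0 0 0;0.065 0 0 0 0 0;0.07 0 0 0 0 0;0.072 0 0 0 0 0;0.072 0 0 0 0 0'; python3 -m pendant '0 0 0 0 0 0;0 0 0 0 0 0;0 0 0 0 0 0' -0.3; python3 -m pendant '-0.2 0 0 0 0 0;-0.4 0 0 0 0 0;-0.45 0 -0.1 0 0 0;-0.45 0 -0.9 0 0 0;-0.45 0 -0.9 0 0 0;-0.45 0 -0.9 0 0 0;-0.45 0 -0.9 0 0 0;-0.45 0 -0.9 0 0 0' 0
python3 - <<'E'
from fit import *
n="scene"; im,d=vision.camera(n); np.savez("pics/scene9.npz",im=im,d=d); S=chan(im,"sat")
print(fit(n,S,disc(.008,.096,.080),(.488,-.0057,0),.088,half=.02,yawfree=False))
P=cloud(n,d); q=P[np.hypot(P[...,0]-.488,P[...,1]+.0057)<.012][:,2]; print("head top",np.sort(q)[-15:].round(4))
go((.5183,.2018,.14),np.radians(-3.7))
E
```

```text
time: 53.05
ee_pos: [0.488, -0.006, 0.0816]
eef_rot: [0.432, 0.56, -0.432, 0.56]
ft_force: [-1.1, -0.2, 0.2]
width: 0.0149
time: 53.35
ee_pos: [0.4881, -0.0059, 0.0816]
eef_rot: [0.432, 0.56, -0.432, 0.56]
ft_force: [0.0, 1.8, -0.4]
width: 0.0282
time: 54.15
ee_pos: [0.4283, 0.2183, 0.1939]
eef_rot: [0.43, 0.562, -0.429, 0.561]
ft_force: [0.5, 0.2, -0.4]
width: 0.0433
(array([ 0.4902738, -0.0069171]), np.float64(-0.5230654055855773))
head top [0.0962 0.0963 0.0965 0.0968 0.0968 0.0969 0.0971 0.0972 0.0974 0.0975
 0.0977 0.0981 0.0982 0.0984 0.0993]
row [0.2155 0.3288 0.1418] [2.179e-01 1.000e-04 1.000e-04] turn deg 18.7 dist 0.104
```

Pin 1 is at its seat height. Now pin 2.

```bash
python3 -m pendant '0 0.329 0.142 0.218 0 0;0 0.329 0.142 0.218 0 0;0 0.329 0.142 0.218 0 0;0.2 0.329 0.142 0.218 0 0;0.2 0.329 0.142 0.218 0 0;0.2 0.329 0.142 0.218 0 0;0.2 0.329 0.142 0.218 0 0' 0 10
python3 - <<'E'
from h import *
go((.5183,.2018,.090),np.radians(-3.7))
n="scene"; im,d=vision.camera(n); u,v=proj(n,[.518,.202,.1])[0].astype(int); cv2.imwrite("pics/p10.png",cv2.resize(im[v-40:v+40,u-40:u+40],(500,500),interpolation=cv2.INTER_CUBIC))
E
```

```text
time: 54.9
ee_pos: [0.5202, 0.1983, 0.1461]
eef_rot: [0.518, 0.482, -0.517, 0.482]
ft_force: [-0.2, 0.7, -0.1]
width: 0.0437
row [ 0.2243 -0.009  -0.013 ] [-0.0042 -0.001  -0.0011] turn deg 0.4 dist 0.056
```

View pics/p10.png

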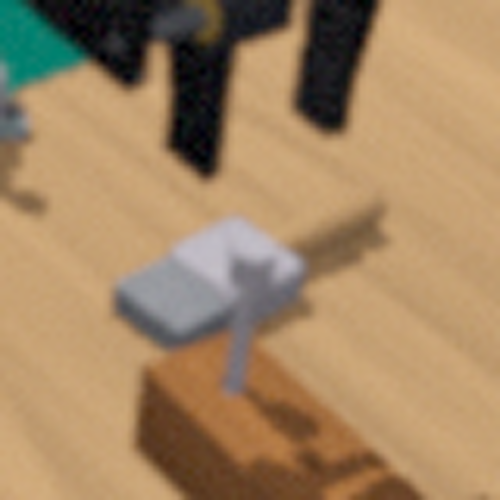

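The fingers straddle the pin 2 head, which is at about (250,270) in the crop. I'm descending to grip it.

```bash
python3 -m pendant '0 -0.006 -0.011 0 0 0;0.1 -0.006 -0.011 0 0 0;0.2 -0.006 -0.011 0 0 0;0.226 -0.006 -0.011 0 0 0;0.226 -0.006 -0.011 0 0 0;0.226 -0.006 -0.011 0 0 0;0.226 -0.006 -0.011 0 0 0'; python3 -m pendant '0 0 0 0 0 0;0 0 0 0 0 0;0 0 0 0 0 0;0 0 0 0 0 0;0 0 0 0 0 0;0 0 0 0 0 0;0 0 0 0 0 0;0 0 0 0 0 0' -1 30;  python3 -m pendant '-0.1 0 0 0 0 0;-0.2 0 0 0 0 0;-0.3 0 0 0 0 0;-0.4 0 0 0 0 0;-0.4 0 0 0 0 0;-0.4 0 0 0 0 0'
python3 - <<'E'
from h import *
go((.5015,-.0569,.19),.256)
E
```

```text
time: 55.65
ee_pos: [0.519, 0.2014, 0.0889]
eef_rot: [0.518, 0.482, -0.517, 0.482]
ft_force: [-0.6, -0.2, -0.1]
width: 0.0439
time: 56.45
ee_pos: [0.5183, 0.2011, 0.0875]
eef_rot: [0.517, 0.482, -0.517, 0.482]
ft_force: [-0.5, 0.4, 0.4]
width: 0.0152
time: 57.05
ee_pos: [0.5183, 0.2012, 0.1876]
eef_rot: [0.518, 0.482, -0.517, 0.482]
ft_force: [0.6, 0.7, -0.6]
width: 0.0147
row [-0.0103  0.0061  1.0345] [-0.2178 -0.0003 -0.0003] turn deg 18.7 dist 0.259
```

```bash
python3 -m pendant '-0.05 0.004 0.7 0 0 0;-0.05 0.004 0.7 0 0 0;-0.05 0.004 0.7 0 0 0;-0.05 0.004 0.7 0 0 0;-0.05 0.004 0.7 0 0 0'; python3 -m pendant '0.05 0.002 0.334 -0.218 0 0;0.05 0.002 0.334 -0.218 0 0;0.05 0.002 0.334 -0.218 0 0;0.05 0.002 0.334 -0.218 0 0;0.05 0.002 0.334 -0.218 0 0;0.05 0.002 0.334 -0.218 0 0;0.05 0.002 0.334 -0.218 0 0'; python3 -m pendant '0 0 0 0 0 0;0 0 0 0 0 0;0 0 0 0 0 0'
python3 - <<'E'
from fit import *
go((.5015,-.0569,.1217),.256)
E
```

```text
time: 57.55
ee_pos: [0.5061, 0.0219, 0.1995]
eef_rot: [-0.519, -0.48, 0.519, -0.48]
ft_force: [0.1, 0.4, -0.0]
width: 0.0155
time: 58.25
ee_pos: [0.5015, -0.0558, 0.1874]
eef_rot: [0.432, 0.56, -0.432, 0.56]
ft_force: [-0.1, 0.0, -0.3]
width: 0.0149
time: 58.55
ee_pos: [0.5015, -0.0567, 0.1875]
eef_rot: [0.432, 0.56, -0.432, 0.56]
ft_force: [0.2, 0.4, -0.8]
width: 0.0148
row [ 2.634e-01 -1.000e-04  7.000e-04] [ 0.0001 -0.0001 -0.0001] turn deg 0.0 dist 0.066
```

```bash
python3 -m pendant '0.1 0 0.002 0 0 0;0.2 0 0.002 0 0 0;0.23 0 0.002 0 0 0;0.25 0 0.002 0 0 0;0.26 0 0.002 0 0 0;0.27 0 0.002 0 0 0;0.27 0 0.002 0 0 0'; python3 -m pendant '0.02 0 0 0 0 0;0.04 0 0 0 0 0;0.06 0 0 0 0 0;0.06 0 0 0 0 0'
```

```text
time: 59.25
ee_pos: [0.5019, -0.0573, 0.1204]
eef_rot: [0.432, 0.56, -0.432, 0.56]
ft_force: [0.0, 0.6, 0.8]
width: 0.0147
time: 59.65
ee_pos: [0.501, -0.0574, 0.1042]
eef_rot: [0.432, 0.56, -0.432, 0.559]
ft_force: [0.5, 1.0, -0.7]
width: 0.0151
```

```bash
python3 -m pendant '0.01 0.001 -0.001 0 0 0;0.02 0.001 -0.001 0 0 0;0.03 0.001 -0.001 0 0 0;0.04 0.001 -0.001 0 0 0;0.04 0.001 -0.001 0 0 0'; python3 -m pendant '0.02 0 0 0 0 0;0.035 0 0 0 0 0;0.045 0 0 0 0 0;0.052 0 0 0 0 0;0.056 0 0 0 0 0;0.056 0 0 0 0 0'
```

```text
time: 60.15
ee_pos: [0.5016, -0.0571, 0.0947]
eef_rot: [0.432, 0.56, -0.432, 0.56]
ft_force: [0.2, -0.1, -1.4]
width: 0.015
time: 60.75
ee_pos: [0.5017, -0.0571, 0.0809]
eef_rot: [0.432, 0.56, -0.432, 0.56]
ft_force: [-0.2, -0.9, -0.9]
width: 0.0148
```

```bash
python3 -m pendant '0.003 0 0 0 0 0;0.005 0 0 0 0 0;0.005 0 0 0 0 0'; python3 -m pendant '0 0 0 0 0 0;0 0 0 0 0 0;0 0 0 0 0 0' -0.3; python3 -m pendant '-0.2 0 0 0 0 0;-0.4 0 0 0 0 0;-0.45 0 0 0 0 0;-0.45 0 -0.9 0 0 0;-0.45 0 -0.9 0 0 0;-0.45 0 -0.9 0 0 0;-0.45 0 -0.9 0 0 0;-0.45 0 -0.9 0 0 0' 0;python3 -m pendant '0 0 -0.5 0 0 0;0 0 -0.5 0 0 0;0 0 -0.5 0 0 0;0 0 -0.5 0 0 0;0 0 -0.5 0 0 0'
python3 - <<'E'
from fit import *
I=[]
for n in("top","scene"):
    im,d=vision.camera(n); P=cloud(n,d)
    for h in((.4881,-.0057),(.5015,-.0569)):
        q=P[np.hypot(P[...,0]-h[0],P[...,1]-h[1])<.014]; q=q[q[:,2]>.085]; print(n,"head top z",len(q),np.percentile(q[:,2],[50,90]).round(4),q[:,:2].mean(0).round(4))
    rr=np.hypot(P[...,0]-.4945,P[...,1]+.0313); q=P[(rr<.035)&(rr>.03)&(P[...,2]>.03)&(P[...,2]<.06)];print("small disc z",np.median(q[:,2]).round(4))
    u,v=proj(n,[.495,-.03,.05])[0].astype(int); I.append(cv2.resize(im[v-28:v+28,u-28:u+28],(400,400),interpolation=cv2.INTER_CUBIC))
    if n=="top": full=im
cv2.imwrite("pics/f11.png",np.hstack(I)); cv2.imwrite("pics/full11.png",cv2.resize(full,(800,600)))
E
```

```text
time: 61.05
ee_pos: [0.5018, -0.057, 0.0798]
eef_rot: [0.432, 0.56, -0.432, 0.56]
ft_force: [1.2, -1.1, 0.1]
width: 0.0154
time: 61.35
ee_pos: [0.5017, -0.0569, 0.0798]
eef_rot: [0.432, 0.56, -0.432, 0.56]
ft_force: [-0.6, 0.3, -0.7]
width: 0.0279
time: 62.15
ee_pos: [0.4429, 0.1649, 0.1921]
eef_rot: [0.431, 0.561, -0.431, 0.56]
ft_force: [-0.1, -0.2, 0.2]
width: 0.0434
time: 62.65
ee_pos: [0.4129, 0.2813, 0.1919]
eef_rot: [0.432, 0.56, -0.432, 0.56]
ft_force: [-0.5, -1.3, 0.2]
width: 0.0435
top head top z 984 [1.1724 1.1724] [ 0.4839 -0.014 ]
top head top z 25 [0.0954 0.0983] [ 0.5009 -0.0557]
small disc z 0.044
scene head top z 38 [0.096 0.098] [ 0.4893 -0.0037]
scene head top z 37 [0.0946 0.0981] [ 0.5023 -0.0528]
small disc z 0.0443
```

View pics/f11.png

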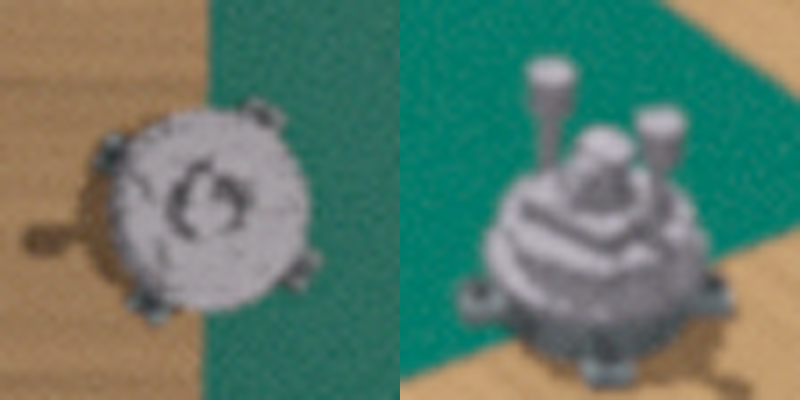

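View pics/full11.png

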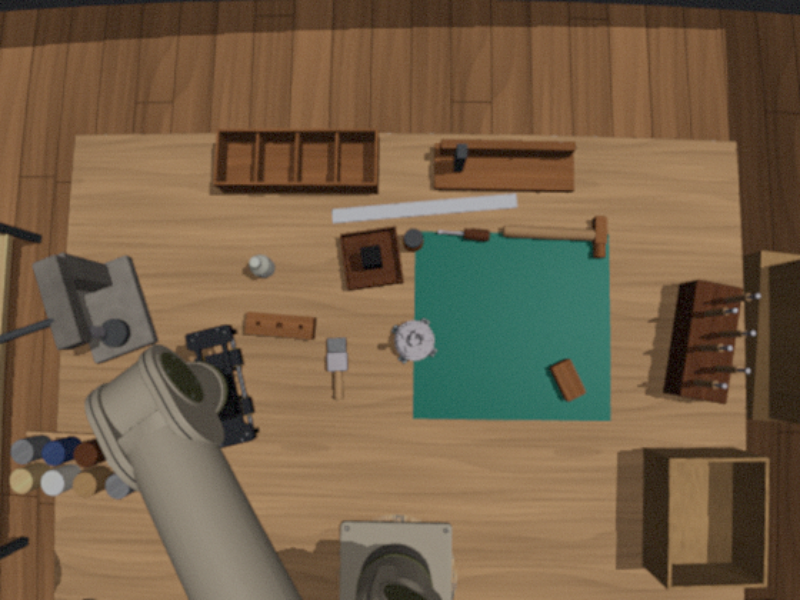

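The spindle is made up, both pin heads read about 96 mm (expected 96), the cap is in the tray and the bystanders haven't moved.

```bash
python3 -c "
from bench import r, close_job
print(r.read_state()['time']); print(close_job())"
```

```text
62.75
the job is handed in; nothing more can be done
None
```

The spindle is made up and the job is handed in at about 63 s of the 208 s allowed. The cap went into the tray, then the key into its slot, then the medium wheel, the small wheel and both pins, in that order. The large wheel was not on the bench. The small wheel was knocked a few centimetres during the run; I found it again in the pictures and fitted it from there.

**Checks that agreed:**
- **Wheels:** the medium wheel's disc top read about 27–28 mm (28 expected) and the small wheel's 44 mm (44 expected).
- **Key:** nothing showed above the shaft top after it dropped.
- **Pins:** both heads read about 95–96 mm (96 expected). Neither pin nor wheel met noticeable force going down.
- **Bench:** the cap is in the tray and the other things look unmoved. The gripper ended clear of everything, about 190 mm above the bench.

**Checks that failed or disagreed:**
- The two cameras differed by 1–4 mm. I settled the stand's position by probing the shaft with the gripper, and the wheels' by gripping each from two sides.
- The top camera's last height reading for pin 1 was unusable because of pixels with no depth. Pin 1's height rests on the scene camera and the arm's own position.

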